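# Pack the hardness check kit into its two-layer case

### The job

Pack the check kit away in its wooden case: first lay the square steel block and the round steel block in the wells of their own shape in the case base, then set the empty lift-out tray squarely down over them so that it seats on the base. After that stand the cream resin puck in the round well of the tray, and finish by closing the case with the lid, fully down on the tray; do not shift the oil bottle at the back.

Things in the scene. Friction and masses are not known exactly. Their poses are not given: they have to be found in the camera images.
- case_base: wooden case base, fixed: board 91 x 154 mm (x by y), 14 mm high, with a raised step on it (75 x 138 mm, edges bevelled 3 mm, top at z = 24 mm) that holds a square and a round well with felt floors. The 8 mm wide ledge round the step, z = 14 mm, carries the tray's rim. Origin: centre of the underside, y along its length
- square_well (a point): centre of the floor of the square well (57 x 57 mm, sides along the base's x and y, 4 mm deep) in the base, 20 mm above the base's origin
- round_well (a point): centre of the floor of the round well (57 mm diameter, 4 mm deep) in the base, 20 mm above the base's origin
- tray: loose wooden tray, 91 x 154 mm (x by y), 0.35 kg; origin: centre of its open underside. Its rim (opening 81 x 144, 23 deep) slips over the base's step, underside then 14 mm over the base's origin, either way round. On top: ledge z = 30, step z = 40, round well at +y, fixed loupe at -y (19 to 61 off, top z = 51), brass pull midway: bar 50 along x, 12 along y, foot 16 wide to z = 43, top z = 68
- puck_well (a point): centre of the floor of the tray's round well (38 mm diameter, 7 mm deep, felt floor), 38 mm along +y from the tray's centre and 33 mm above its origin; moves with the tray
- lid: loose deep wooden lid with a plain top, 91 x 154 mm (x by y), 0.35 kg; origin: centre of its open underside. Its rim (opening 81 x 144, 44 deep) slips over the tray's step, underside then 30 mm above the tray's origin, either way round. Top at z = 52; brass pull in the middle: bar 50 mm along x, 12 thick along y, foot plate 3 high, top z = 80
- square_block: square ground-steel reference block, 50 x 50 x 10 mm, 0.2 kg; origin: centre of its underside, x and y along its sides
- round_block: round ground-steel reference block, 50 mm diameter, 15 mm high, 0.23 kg; origin: centre of its underside, z up
- puck: cream resin mounted specimen, a cylinder 30 mm in diameter and 20 mm high, 24 g; origin: centre of its underside, z up
- oil_bottle: oil bottle standing at the back of the bench, 48 mm wide, 160 mm high; not to be disturbed; origin: centre of its underside
Not all that is in view belongs to the job. Leave any pink look-alike of the puck alone.

How it is judged:
By the outcome, as a careful person would: the job done as asked, in the order asked, and still so for the second after the job is handed in, with the robot touching nothing.
It also fails if it takes over 141 s, if anything falls off the work surface, if the arm or the gripper's body presses on something with over 40 N, if the wrist force passes 120 N, or if a joint passes its speed limit or range.

### The arm

A 6-joint arm with a two-finger parallel gripper is mounted at the origin on a cart in front of the work surface, level with it; the furniture and walls round the work are solid. World frame = base frame: x ahead of the robot, y to its left, z up, the work surface at z = 0. Lengths are in mm, angles in rad, forces in N, time in s.
With the tool pointing down it reaches from about 275 to 1000 mm from the base axis. Payload 8.4 kg.
Tool frame: the origin (TCP) lies on the mounting face of the last link; the fingertips stand 173 mm ahead of it and the grasp point (between the pads) lies 155 mm ahead of it; z points along the fingers, y is the direction in which the jaws open and shut (so a half turn about z gives the same grasp; the last joint's range is limited). The gripper opens to 85 mm and grips with 20 to 120 N. Pads are 22 mm wide; open, the fingers measure 114 mm over their backs; the gripper's body (76 mm by 85 mm) begins 54 mm behind the grasp point. The pads swing forward as they close: fully open they stand 13 mm farther back than shut.
Start: joints at [1.148, 0.353, 1.633, -0, 1.155, -0.002], TCP at [255.306, 570.481, 404.681] pointing down, gripper open.
Joint ranges: [-2.63, 2.63], [-0.92, 2.1], [0.06, 2.66], [-1.3, 4.44], [0, 2.69], [-3.02, 3.02]. Speed limits (rad/s): [2.22, 2.22, 2.79, 3.14, 3.14, 3.14].

### API

Orientations are given as [roll, pitch, yaw] about the fixed x, y, z axes, in that order (R = Rz(yaw) Ry(pitch) Rx(roll)).
In Python, from rig import r, grab_frame, spotter gives the robot as it stands.
- The arm moves only by the tool apply_moves, never from a script. Its argument "motion" is text: rows parted by semicolons, each of 5 numbers parted by spaces: the opening, from -1 (shut) to 1 (fully open), then the shift along the tool's x, y, z as a fraction of full scale, then the turn about the tool's z as a fraction of full scale. In form: hand x y z twist; .... A call has 1 to 20 rows; each row is the pose to reach, as a shift and turn from the pose commanded when the call began, along the tool's axes at that moment, turning the shorter way round; what a row does not reach only later rows make up. Full scale, the value 1, is 1 m for a shift and pi rad for a turn. A row lasts 1/12 s, in which the tool goes at most 41.7 mm and 7.16 degrees, less where a joint would pass 70% of its speed; a pose out of reach is approached as far as the arm can. A call with a number of a shift or a turn outside -1 to 1 is refused whole. A call with a gripper value outside its range is refused whole. The fingers move at their own pace and stop on an object; "squeeze" is the grip in N (left out, the last holds). Time passes only in rows, so rows that repeat a pose let the fingers close. It gives the time, the measured TCP pose, the force and the opening at its end, in the units of the state.
- r.sense(): the state, without advancing time (a new reading comes with each control period).
- grab_frame(name): name is "scene" or "side" or "wrist"; returns a dict with "img" (420x560x3 uint8, red, green, blue), "fx", "fy", "cx", "cy" (pixels), "R" (3x3) and "t" (3): a world point X has camera coordinates R X + t. Camera axes: x right, y down, z forward; pixel columns grow to the right and rows downward; lengths in mm; the calibration is good to about 2 mm. A picture is of the moment at which its call begins. There is no depth.
- r.sign_off(): hands the job in, once; it reports no verdict.
Trained networks look in the newest picture that a camera, given by its name, has taken for a name from the list of things; names that differ only in an ending like _2 or _b are one class to them, and where a whole thing is asked for, a point or a joint stands for the part that bears it (a point fixed in the world has none). Each returns a list of dicts, best first, with "conf" (0 to 1); they miss things now and then, are a little off and sometimes report something else, mostly with a low value. They report only what shows in the picture. A call takes as long as a camera call. They do not tell look-alikes from the thing itself.
- spotter.boxes_of(query, camera): "point" ([x, y, z] in mm, in world coordinates, good to about 4 mm: the middle of the surface that is visible of it).
- spotter.place_of(query, camera): "point" ([x, y, z] in mm, in world coordinates, good to about 4 mm: a listed point, or the origin of a listed thing).
The state is a dict: "clock": time; "qpos": joint angles; "qvel": joint speeds; "joint_efforts": joint torques, N m; "eef_pos": TCP position; "tcp_rot": TCP orientation; "contact_force": force on the tool from outside, world axes, zero at the start; "wrist_torque": the same for the moment, N m; "opening": opening from 0.0 (shut) to 1.0 (fully open).
Only numpy, scipy, OpenCV 4.12 (cv2) and the standard library are available. Lean on these libraries where they do the work, as an engineer would, in place of code of your own. Each camera call takes 0.05 s, during which the arm holds its last target.

## Working session

There is one attempt and no reset: what is moved stays moved. The work goes in short steps, Python scripts to look and compute and a tool call to move; the robot and the scene stay as the last step left them, time stands still between calls to the robot, and variables do not carry over. Pictures are saved under pics/ and viewed, and the job is handed in when it is done.

Besides the shell and the picture viewer there is one more tool, called after "Call:" as name(argument=value, ...), one argument or row to a line, values as JSON. apply_moves: Moves the arm, as the interface text tells. Its arguments: {"type":"object","properties":{"motion":{"type":"string"},"squeeze":{"type":"number"}},"required":["motion"]}

```bash
ls; mkdir -p pics; python3 - <<'E'
from rig import r, grab_frame, spotter
import cv2
print(r.sense())
for n in ["scene","side","wrist"]:
    f=grab_frame(n); cv2.imwrite(f"pics/a_{n}.png",f["img"][:,:,::-1])
    print(n,f["fx"],f["cx"],f["cy"],f["R"],f["t"])
for q in ["case_base","square_well","round_well","tray","puck_well","lid","square_block","round_block","puck","oil_bottle"]:
    for c in ["scene","side"]:
        for d in spotter.place_of(q,c)[:3]: print(q,c,d)
print(r.sense()["clock"])
E
```

```text
pics
{'clock': 0.0, 'qpos': array([ 1.14760586e+00,  3.53638802e-01,  1.63417030e+00, -1.54200711e-05,
        1.15523804e+00, -2.38564172e-03]), 'qvel': array([ 0.00167993, -0.00113158,  0.00121584, -0.0003631 ,  0.00225497,
        0.00035596]), 'joint_efforts': array([ 7.13644458e-04, -6.05240750e+01, -3.42065191e+01,  1.03116227e-05,
        9.60477220e-03, -1.39178499e-05]), 'eef_pos': array([255.19753166, 570.2427458 , 403.95188442]), 'tcp_rot': array([-3.14013814e+00,  1.06286963e-05,  2.72079408e+00]), 'contact_force': array([ 0.71728323, -0.74792258,  0.49560632]), 'wrist_torque': array([-0.01836365, -0.02275011, -0.04957833]), 'opening': 0.9964211588803167}
scene 388.14184060408644 285.31938314825834 209.5809440513856 [[-0.90876281 -0.41701644  0.01573068]
 [-0.31801313  0.66762161 -0.67316345]
 [ 0.27021809 -0.61674847 -0.73932639]] [485.0602385  280.91608471 664.54577529]
side 542.8033822542303 277.87736668655583 204.02172055304985 [[-0.8109861  -0.58501062 -0.00800746]
 [-0.45907877  0.64477515 -0.61115603]
 [ 0.36269579 -0.49196299 -0.79146963]] [433.13855907 403.859460
[... 1167 characters left out ...]
, -83.7, -0.2], 'conf': 0.54}
square_block scene {'point': [689.3, -180.2, -0.3], 'conf': 0.56}
round_block scene {'point': [689.7, -78.2, -3.0], 'conf': 0.76}
round_block scene {'point': [439.9, -262.2, -0.2], 'conf': 0.52}
round_block side {'point': [693.7, -82.2, 2.3], 'conf': 0.84}
round_block side {'point': [464.0, 25.0, 15.7], 'conf': 0.3}
puck scene {'point': [721.1, -262.2, 2.5], 'conf': 0.7}
puck scene {'point': [669.8, 37.2, -1.7], 'conf': 0.5}
puck side {'point': [678.9, 39.7, -1.4], 'conf': 0.61}
puck side {'point': [719.8, -261.9, -1.0], 'conf': 0.45}
oil_bottle scene {'point': [802.0, -106.3, 1.9], 'conf': 0.76}
oil_bottle side {'point': [798.1, -114.9, 1.9], 'conf': 0.59}
1.15
```

View pics/a_scene.png

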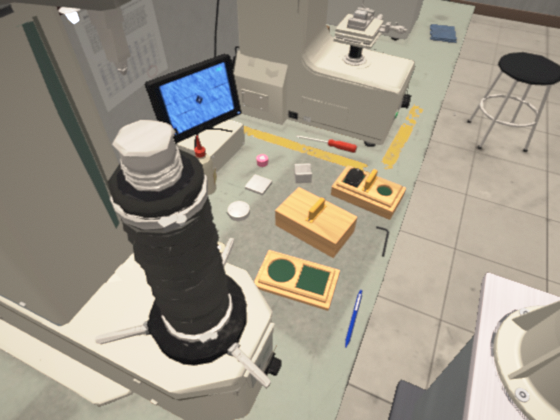

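View pics/a_side.png

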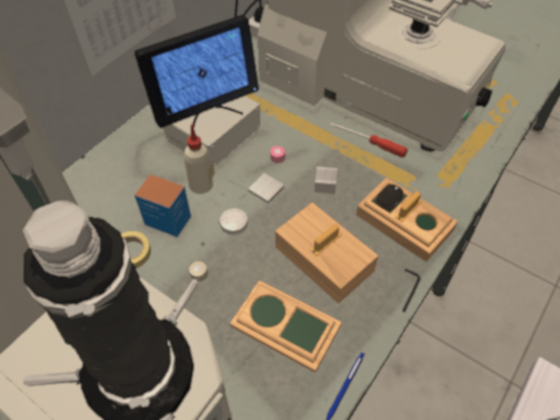

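View pics/a_wrist.png

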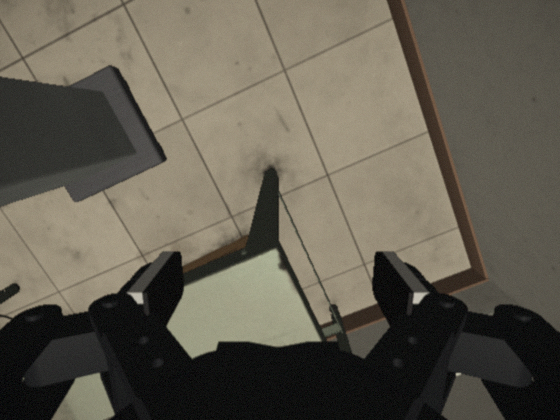

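```bash
cat > h.py <<'E'
from rig import r, grab_frame, spotter
import numpy as np, cv2
from scipy.spatial.transform import Rotation as Ro
def plan(x,y,z,yaw,s=None):
    s=s or r.sense(); p=s["eef_pos"]; R=Ro.from_euler('xyz',s["tcp_rot"]).as_matrix()
    d=R.T@(np.array([x,y,z])-p)/1000
    Rt=Ro.from_euler('xyz',[np.pi,0,yaw]).as_matrix()
    tw=(R.T@Rt); a=np.arctan2(tw[1,0],tw[0,0])/np.pi
    n=max(np.linalg.norm(d)/.0417, abs(a)*180/7.16)
    print("shift",d.round(4),"twist",round(a,4),"rows>=",round(n,1),"clock",round(s["clock"],2))
def snap(cam,name,crop=None,k=1):
    f=grab_frame(cam); im=f["img"][:,:,::-1].copy()
    np.savez("pics/"+name+".npz",**f)
    if crop: x0,y0,x1,y1=crop; im=im[y0:y1,x0:x1]
    if k!=1: im=cv2.resize(im,None,fx=k,fy=k,interpolation=cv2.INTER_CUBIC)
    cv2.imwrite("pics/"+name+".png",im); return f
def ray(f,px,z):
    p=np.array(px,float).reshape(-1,2); 
    d=np.c_[(p[:,0]-f["cx"])/f["fx"],(p[:,1]-f["cy"])/f["fy"],np.ones(len(p))]@f["R"]
    c=-f["R"].T@f["t"]; return (c+d*((z-c[2])/d[:,2])[:,None])
def proj(f,X):
    q=np.atleast_2d(X)@f["R"].T+f["t"]; return np.c_[q[:,0]/q[:,2]*f["fx"]+f["cx"],q[:,1]/q[:,2]*f["fy"]+f["cy"]]
E
python3 - <<'E'
from h import *
f=grab_frame("wrist"); s=r.sense(); R=Ro.from_euler('xyz',s["tcp_rot"]).as_matrix()
c=-f["R"].T@f["t"]; print("cam in tool",R.T@(c-s["eef_pos"]),"axis",R.T@f["R"][2])
plan(560,-120,440,np.pi/2)
for cam in ["scene","side"]:
    g=snap(cam,"b_"+cam); print(proj(g,[[680,40,20],[720,-262,20],[690,-180,10],[690,-80,15]]).round())
E
```

```text
cam in tool [65.36319698  0.15194425 31.33276747] axis [-2.62812715e-01 -2.85328318e-04  9.64846825e-01]
shift [-0.5601 -0.5058 -0.0353] twist 0.3661 rows>= 18.1 clock 1.2
[[214. 247.]
 [262. 157.]
 [258. 183.]
 [238. 209.]]
[[194. 266.]
 [279. 150.]
 [267. 186.]
 [234. 219.]]
```

```bash
python3 - <<'E'
import cv2
im=cv2.imread("pics/b_side.png")[130:310,170:350]
cv2.imwrite("pics/crop1.png",cv2.resize(im,None,fx=3,fy=3,interpolation=cv2.INTER_CUBIC))
E
```

```text
(no output)
```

View pics/crop1.png

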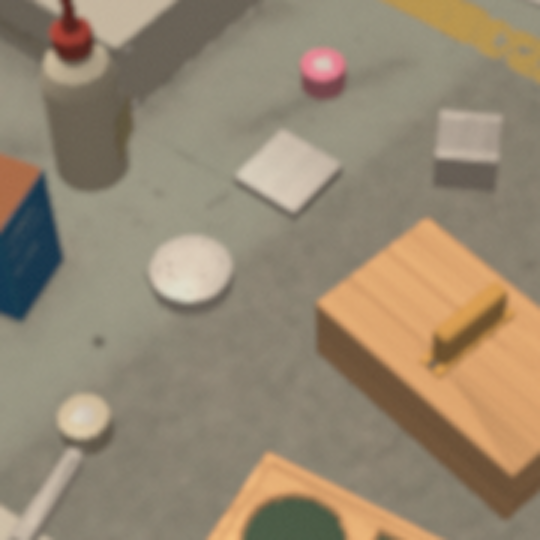

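Call:
apply_moves(
  motion="1 -0.56 -0.506 -0.035 0.366;1 -0.56 -0.506 -0.035 0.366;1 -0.56 -0.506 -0.035 0.366;1 -0.56 -0.506 -0.035 0.366;1 -0.56 -0.506 -0.035 0.366;1 -0.56 -0.506 -0.035 0.366;1 -0.56 -0.506 -0.035 0.366;1 -0.56 -0.506 -0.035 0.366;1 -0.56 -0.506 -0.035 0.366;1 -0.56 -0.506 -0.035 0.366;1 -0.56 -0.506 -0.035 0.366;1 -0.56 -0.506 -0.035 0.366;1 -0.56 -0.506 -0.035 0.366;1 -0.56 -0.506 -0.035 0.366;1 -0.56 -0.506 -0.035 0.366;1 -0.56 -0.506 -0.035 0.366;1 -0.56 -0.506 -0.035 0.366;1 -0.56 -0.506 -0.035 0.366;1 -0.56 -0.506 -0.035 0.366;1 -0.56 -0.506 -0.035 0.366",
)

```text
clock: 2.97
eef_pos: [560.4, -122.5, 439.5]
tcp_rot: [3.141, 0.0, 1.568]
contact_force: [0.3, 1.0, -0.5]
opening: 0.998
```

```bash
python3 - <<'E'
from h import *
snap("wrist","c_wrist"); snap("scene","c_scene"); snap("side","c_side")
for q in ["case_base","square_well","round_well","tray","puck_well","lid","square_block","round_block","puck","oil_bottle"]:
    for d in spotter.place_of(q,"wrist")[:3]: print(q,d)
E
```

```text
case_base {'point': [497.9, 25.7, 1.5], 'conf': 0.61}
square_well {'point': [466.6, 26.5, 20.7], 'conf': 0.97}
round_well {'point': [532.8, 32.0, 22.9], 'conf': 0.7}
tray {'point': [439.8, -260.9, 4.3], 'conf': 0.79}
lid {'point': [517.6, -113.3, -2.6], 'conf': 0.91}
square_block {'point': [691.1, -176.3, 1.6], 'conf': 0.66}
round_block {'point': [691.3, -79.2, -0.5], 'conf': 0.88}
puck {'point': [669.1, 32.8, -1.6], 'conf': 0.83}
puck {'point': [798.2, -117.6, 2.9], 'conf': 0.16}
oil_bottle {'point': [801.8, -114.8, 0.7], 'conf': 0.94}
```

View pics/c_wrist.png

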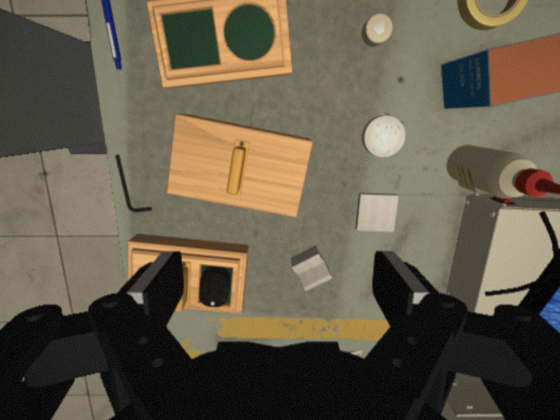

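View pics/c_side.png

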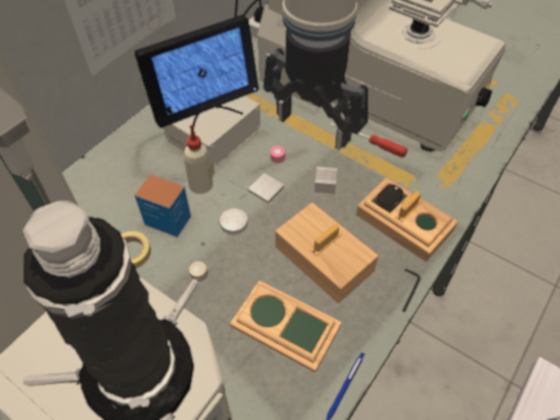

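```bash
cat > fit.py <<'E'
from h import *
from scipy.optimize import minimize
def box(a,b,z0,z1): return np.array([[sx*a/2,sy*b/2,z] for sx in(-1,1) for sy in(-1,1) for z in(z0,z1)])
def cyl(d,z0,z1):
    t=np.linspace(0,2*np.pi,40); return np.array([[d/2*np.cos(u),d/2*np.sin(u),z] for u in t for z in(z0,z1)])
M={"base":np.r_[box(91,154,0,14),box(69,132,14,24)],"lid":np.r_[box(91,154,0,52)],"tray":np.r_[box(91,154,0,30),box(69,132,30,40)],
"sq":box(50,50,0,10),"ro":cyl(50,0,15),"puck":cyl(30,0,20)}
def hull(f,m,p,z=0):
    c,s=np.cos(p[2]),np.sin(p[2]); X=M[m]@np.array([[c,s,0],[-s,c,0],[0,0,1]])+[p[0],p[1],z]
    return cv2.convexHull(proj(f,X).astype(np.float32))
S=4
def mask(f,m,p,z=0):
    o=np.zeros((420*S,560*S),np.uint8); h=hull(f,m,p,z)
    cv2.fillConvexPoly(o,np.round((h+0.5)*S-0.5).astype(np.int32),1); return o
def seg(f,m,p,z=0,grow=9):
    im=f["img"][:,:,::-1].copy(); h=cv2.resize(mask(f,m,p,z),(560,420),interpolation=cv2.INTER_AREA)
    k=lambda n:cv2.getStructuringElement(cv2.MORPH_ELLIPSE,(n,n))
    n0=max(3,int(np.sqrt(h.sum())*0.25)); 
    G=np.full(h.shape,cv2.GC_BGD,np.uint8)
    G[cv2.dilate(h,k(grow*2+1))>0]=cv2.GC_PR_BGD; G[h>0]=cv2.GC_PR_FGD; G[cv2.erode(h,k(n0))>0]=cv2.GC_FGD
    x,y,w,hh=cv2.boundingRect(cv2.dilate(h,k(41))); x1=min(x+w,560);y1=min(y+hh,420);x=max(x,0);y=max(y,0)
    g=G[y:y1,x:x1].copy(); cv2.grabCut(im[y:y1,x:x1],g,None,np.zeros((1,65)),np.zeros((1,65)),5,cv2.GC_INIT_WITH_MASK)
    o=np.zeros(h.shape,np.uint8); o[y:y1,x:x1]=((g==1)|(g==3)); return o
def fit(f,m,p,z=0,it=2,yaw=True):
    p=np.array(p,float)
    for _ in range(it):
        sg=seg(f,m,p,z); big=cv2.resize(sg,(560*S,420*S),interpolation=cv2.INTER_LINEAR) if 0 else (cv2.resize(sg.astype(np.float32),(560*S,420*S),interpolation=cv2.INTER_LINEAR)>0.5)
        def cost(q):
            a=mask(f,m,[q[0],q[1],q[2]/100 if yaw else p[2]],z)>0; return -(a&big).sum()/(a|big).sum()
        x0=np.array([p[0],p[1],p[2]*100]); sim=np.array([x0,x0+[5,0,0],x0+[0,5,0],x0+[0,0,8]])
        o=minimize(cost,x0,method="Nelder-Mead",options=dict(initial_simplex=sim,maxiter=120,xatol=.05,fatol=1e-5))
        p=o.x*[1,1,.01]
        if not yaw: p[2]=0
    return p,-o.fun,sg
def draw(f,items,name,crop,k):
    im=f["img"][:,:,::-1].copy(); x0,y0,x1,y1=crop; im=cv2.resize(im[y0:y1,x0:x1],None,fx=k,fy=k,interpolation=cv2.INTER_CUBIC)
    for m,p,z in items:
        h=((hull(f,m,p,z)-[x0,y0]+.5)*k-.5).round().astype(np.int32); cv2.polylines(im,[h],True,(255,0,255),1)
    cv2.imwrite("pics/"+name+".png",im)
E
python3 - <<'E'
from fit import *
init={"base":[497,28,-1.49],"lid":[518,-114,1.4],"tray":[440,-262,1.57],"sq":[690,-178,0],"ro":[690,-80,0],"puck":[672,36,0]}
for m,p in init.items():
    for c in["wrist","side","scene"]:
        f=dict(np.load(f"pics/c_{c}.npz"))
        if c=="scene" and m in("puck",): continue
        try:q,i,sg=fit(f,m,p,yaw=m not in("ro","puck")); print(m,c,q.round(3),round(i,3))
        except Exception as e: print(m,c,e)
E
```

```text
base wrist [498.038  31.887  -1.469] 0.985
base side [498.794  26.73   -1.476] 0.928
base scene [496.531  22.703  -1.467] 0.918
lid wrist [ 517.051 -112.839    1.385] 0.948
lid side [ 516.012 -111.232    1.37 ] 0.964
lid scene [ 514.465 -113.058    1.384] 0.973
tray wrist [ 438.762 -263.611    1.466] 0.949
tray side [ 440.099 -262.222    1.47 ] 0.873
tray scene [ 437.782 -265.326    1.458] 0.893
sq wrist [ 6.94366e+02 -1.80819e+02 -4.50000e-02] 0.873
sq side [ 6.94562e+02 -1.80084e+02 -2.10000e-02] 0.834
sq scene [ 6.90368e+02 -1.80516e+02 -3.40000e-02] 0.934
ro wrist [692.292 -80.514   0.   ] 0.961
ro side [691.499 -79.33    0.   ] 0.922
ro scene [690.348 -81.645   0.   ] 0.934
puck wrist [673.957  37.436   0.   ] 0.928
puck side [673.394  38.871   0.   ] 0.928
```

```bash
python3 - <<'E'
from fit import *
f=dict(np.load("pics/c_wrist.npz"))
draw(f,[("base",[498,28,-1.47],0),("lid",[516.5,-112.5,1.38],0),("tray",[439,-263.5,1.465],0),("sq",[692.5,-180.5,-.035],0),("ro",[691.5,-80.5,0],0),("puck",[673.7,38,0],0)],"d1",(120,0,440,320),2.4)
f=dict(np.load("pics/c_side.npz"))
draw(f,[("base",[498,28,-1.47],0),("lid",[516.5,-112.5,1.38],0),("tray",[439,-263.5,1.465],0),("sq",[692.5,-180.5,-.035],0),("ro",[691.5,-80.5,0],0),("puck",[673.7,38,0],0)],"d2",(170,130,470,390),2.5)
E
```

```text
(no output)
```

View pics/d1.png

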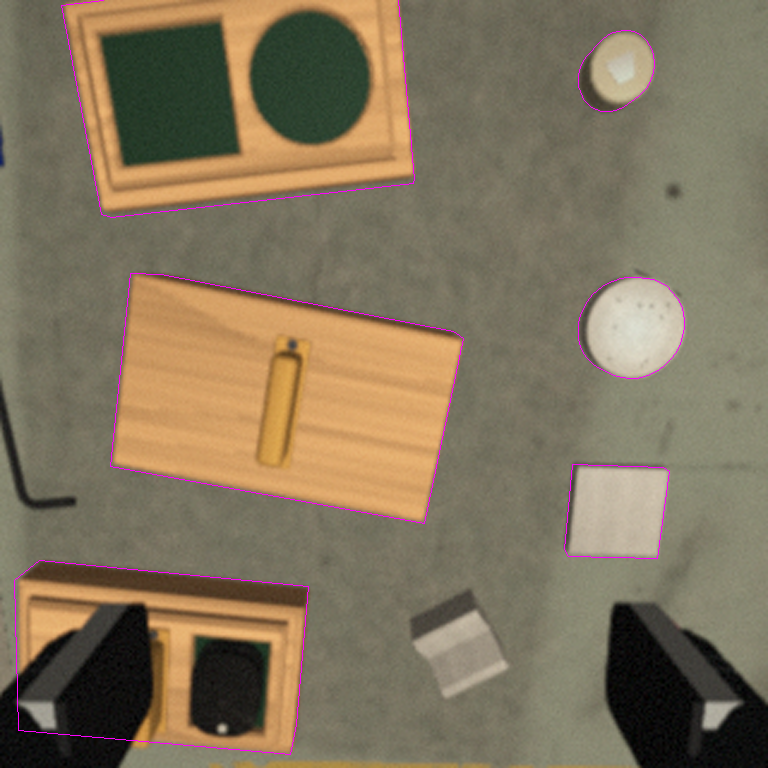

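View pics/d2.png

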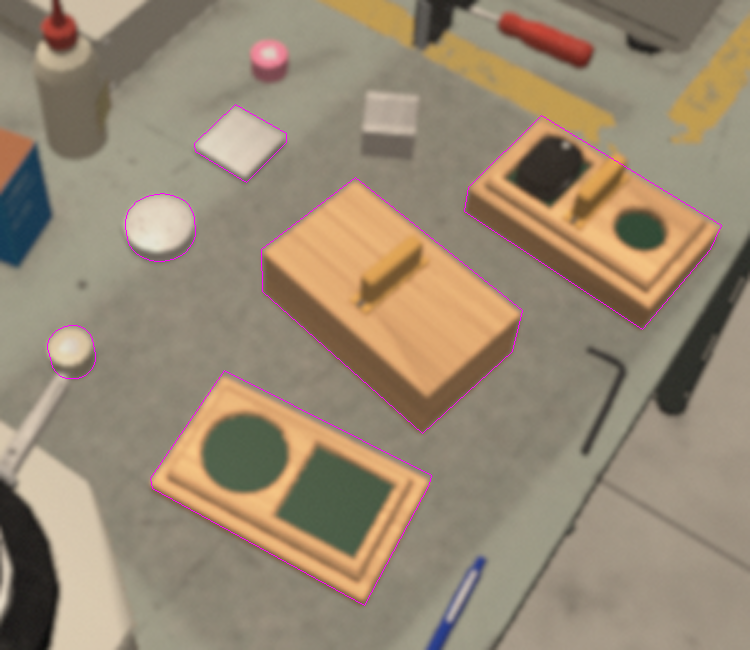

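```bash
python3 - <<'E'
from fit import *
for c,boxp in [("wrist",None),("side",None),("scene",None)]:
    f=dict(np.load(f"pics/c_{c}.npz")); im=f["img"].astype(int)
    hsv=cv2.cvtColor(f["img"],cv2.COLOR_RGB2HSV)
    m=((im[...,1]>im[...,0]+6)&(im.sum(2)<230)).astype(np.uint8)
    h=cv2.resize(mask(f,"base",[498,28,-1.47]),(560,420),interpolation=cv2.INTER_AREA); m&=h
    n,l,st,ce=cv2.connectedComponentsWithStats(m)
    for i in range(1,n):
        if st[i,4]>100:
            cn=max(cv2.findContours((l==i).astype(np.uint8),cv2.RETR_EXTERNAL,cv2.CHAIN_APPROX_NONE)[0],key=len).reshape(-1,2)
            for z in (20,24):
                w=ray(f,cn,z)[:,:2].astype(np.float32); rr=cv2.minAreaRect(w); 
                cc=cv2.minEnclosingCircle(w)
                print(c,st[i,4],z,"rect",np.round(rr[0],1),np.round(rr[1],1),round(rr[2],1),"ctr",ray(f,[ce[i]],z)[0,:2].round(1), "bb",w.min(0),w.max(0))
from h import *
plan(692.5,-180.5,260,np.pi-.035)
E
```

```text
wrist 2049 20 rect [530.4  33.8] [53.  53.3] 89.9 ctr [530.2  33.8] bb [503.71967    7.241566] [557.0269   60.27187]
wrist 2049 24 rect [530.7  32.8] [52.5 52.8] 89.9 ctr [530.5  32.9] bb [504.31406     6.5846863] [557.072    59.06853]
wrist 2586 20 rect [465.5  26.5] [54.1 54.1] 6.0 ctr [465.6  27.2] bb [436.366      -1.9715377] [494.72052   55.553394]
wrist 2586 24 rect [466.5  25.6] [53.5 53.5] 6.0 ctr [466.6  26.3] bb [437.65445  -2.53348] [495.40762   54.398678]
shift [-0.0607  0.1327  0.1798] twist -0.4887 rows>= 12.3 clock 3.62
```

Call:
apply_moves(
  motion="0.5 -0.061 0.133 0.18 -0.489;0.5 -0.061 0.133 0.18 -0.489;0.5 -0.061 0.133 0.18 -0.489;0.5 -0.061 0.133 0.18 -0.489;0.5 -0.061 0.133 0.18 -0.489;0.5 -0.061 0.133 0.18 -0.489;0.5 -0.061 0.133 0.18 -0.489;0.5 -0.061 0.133 0.18 -0.489;0.5 -0.061 0.133 0.18 -0.489;0.5 -0.061 0.133 0.18 -0.489;0.5 -0.061 0.133 0.18 -0.489;0.5 -0.061 0.133 0.18 -0.489;0.5 -0.061 0.133 0.18 -0.489;0.5 -0.061 0.133 0.18 -0.489;0.5 -0.061 0.133 0.18 -0.489",
)

```text
clock: 4.87
eef_pos: [692.8, -181.1, 259.6]
tcp_rot: [3.142, -0.0, 3.105]
contact_force: [-0.1, 0.5, -0.2]
opening: 0.751
```

```bash
python3 - <<'E'
from fit import *
f=snap("wrist","e_wrist")
q,i,sg=fit(f,"sq",[692.5,-180.5,-.035]); print(q,i)
draw(f,[("sq",q,0),("sq",[692.5,-180.5,-.035],0)],"e1",(120,0,480,270),2)
s=r.sense(); print(s["eef_pos"],s["tcp_rot"],s["opening"])
plan(692.5,-180.5,173.5,np.pi-.035)
E
```

```text
[ 6.92592106e+02 -1.79833700e+02 -3.70158146e-02] 0.9772633532687152
[ 692.78567584 -181.10310029  259.60117937] [ 3.14156512e+00 -1.04243498e-04  3.10530554e+00] 0.750216538526323
shift [0.0003 0.0006 0.0861] twist -0.0004 rows>= 2.1 clock 4.92
```

View pics/e1.png

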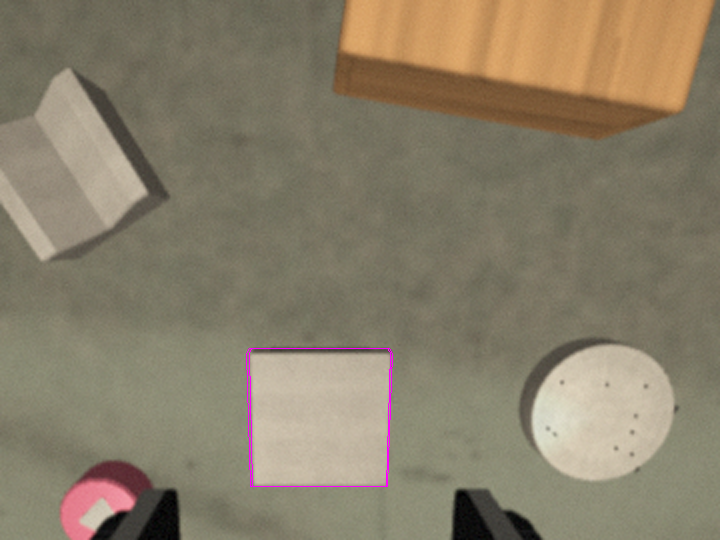

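Call:
apply_moves(
  motion="0.5 0 0.001 0.04 0;0.5 0 0.001 0.075 0;0.5 0 0.001 0.0855 0;0.5 0 0.001 0.0855 0;0.1 0 0.001 0.0855 0;0.1 0 0.001 0.0855 0;-0.2 0 0.001 0.0855 0;-0.2 0 0.001 0.0855 0;-0.2 0 0.001 0.0855 0;-0.2 0 0.001 0.0855 0;-0.2 0 0.001 0.0855 0;-0.2 0 0.001 0.0855 0",
  squeeze=50,
)

```text
clock: 5.92
eef_pos: [693.3, -180.2, 175.5]
tcp_rot: [-3.141, 0.002, 3.107]
contact_force: [-0.7, 1.3, 7.4]
opening: 0.562
```

```bash
python3 - <<'E'
from fit import *
f=snap("wrist","e2_wrist",(120,130,440,400),2); snap("side","e2_side",(200,80,400,260),3)
E
```

```text
(no output)
```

View pics/e2_wrist.png

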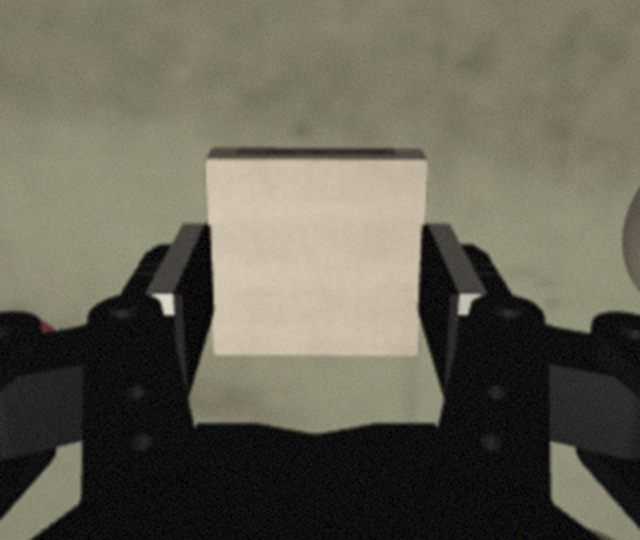

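View pics/e2_side.png

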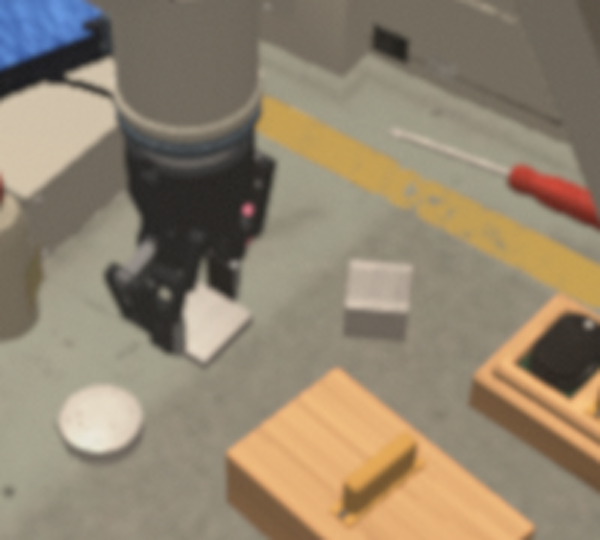

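Call:
apply_moves(
  motion="-0.2 0 0 -0.01 0;-0.2 0 0 -0.03 0;-0.2 0 0 -0.06 0;-0.2 0 0 -0.1 0;-0.2 0 0 -0.1 0;-0.2 0 0 -0.1 0;-0.2 0 0 -0.1 0",
)

```text
clock: 6.6
eef_pos: [692.4, -180.0, 274.3]
tcp_rot: [-3.142, -0.0, 3.107]
contact_force: [-0.9, -0.5, -2.4]
opening: 0.561
```

```bash
python3 - <<'E'
from fit import *
f=snap("wrist","e3_wrist",(120,130,440,400),2); snap("side","e3_side",(200,60,400,260),3)
print(r.sense())
E
```

```text
{'clock': 6.7, 'qpos': array([-2.56457021e-01,  6.19374523e-01,  1.51786258e+00, -1.31957492e-05,
        1.00709157e+00, -1.79285654e+00]), 'qvel': array([ 0.00115887,  0.00973829,  0.0002877 ,  0.00207451,  0.00040505,
       -0.00162012]), 'joint_efforts': array([ 7.25884111e-04, -7.79492283e+01, -3.23308790e+01, -9.39334896e-04,
       -1.95683300e-02,  2.03623167e-04]), 'eef_pos': array([ 692.03349556, -179.92414196,  272.65084332]), 'tcp_rot': array([ 3.14100093e+00, -2.67128799e-03,  3.10720370e+00]), 'contact_force': array([ 0.12305667, -0.66590969, -1.87991746]), 'wrist_torque': array([ 0.00222406, -0.02929151, -0.00355276]), 'opening': 0.5619820841094875}
```

View pics/e3_wrist.png

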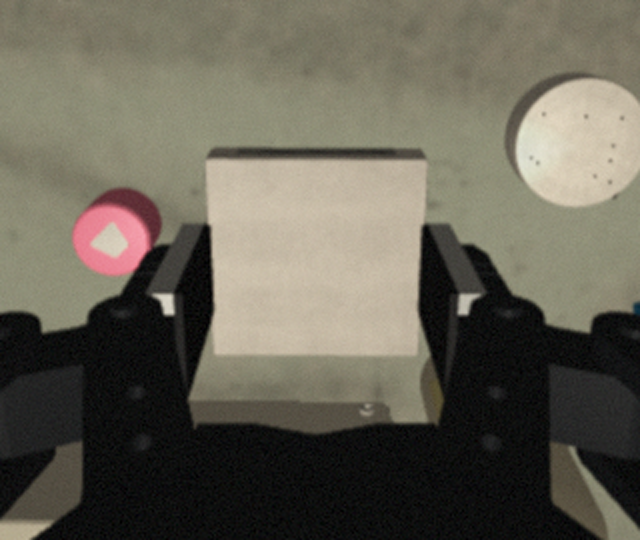

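View pics/e3_side.png

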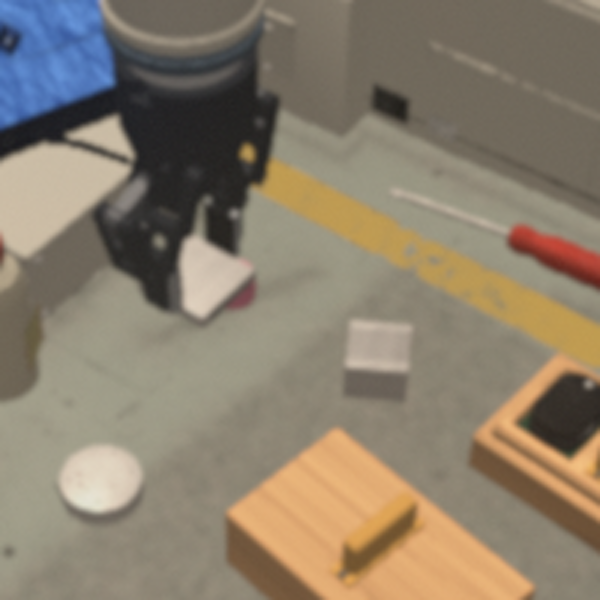

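```bash
python3 - <<'E'
from fit import *
f=dict(np.load("pics/e3_wrist.npz")); s=r.sense()
q,i,sg=fit(f,"sq",[692.4,-180,-.035],z=s["eef_pos"][2]-175.5); print(q,i,s["eef_pos"])
plan(465.8,25.5,290,np.pi+.1)
E
```

```text
[ 6.94263159e+02 -1.80329662e+02 -3.93112951e-02] 0.9245563462751103 [ 692.03349556 -179.92414196  272.65084332]
shift [ 0.2332  0.1975 -0.0166] twist -0.0428 rows>= 7.3 clock 6.7
```

Call:
apply_moves(
  motion="-0.2 0.002 0.002 -0.018 0;-0.2 0.233 0.1975 -0.018 -0.043;-0.2 0.233 0.1975 -0.018 -0.043;-0.2 0.233 0.1975 -0.018 -0.043;-0.2 0.233 0.1975 -0.018 -0.043;-0.2 0.233 0.1975 -0.018 -0.043;-0.2 0.233 0.1975 -0.018 -0.043;-0.2 0.233 0.1975 -0.018 -0.043;-0.2 0.233 0.1975 -0.018 -0.043;-0.2 0.233 0.1975 -0.018 -0.043;-0.2 0.233 0.1975 -0.018 -0.043",
)

```text
clock: 7.62
eef_pos: [466.6, 25.6, 291.8]
tcp_rot: [-3.141, -0.001, -3.039]
contact_force: [-0.1, 0.9, -1.1]
opening: 0.561
```

```bash
python3 - <<'E'
from fit import *
f=snap("wrist","g_wrist"); g=snap("side","g_side"); g2=snap("scene","g_scene"); s=r.sense(); print(s["eef_pos"],s["tcp_rot"])
z=s["eef_pos"][2]-175.5
q,i,sg=fit(f,"sq",[466,25,.1],z=z); print(q,i)
draw(f,[("sq",q,z),("base",[498,28.5,-1.47],0)],"g1",(120,50,520,350),2)
draw(g,[("sq",q,z),("base",[498,28.5,-1.47],0)],"g2",(190,160,440,390),3)
E
```

```text
[467.8483589   24.66687908 292.03981297] [-3.14136405e+00  5.08319670e-04 -3.04157663e+00]
[4.68929042e+02 2.54345232e+01 9.43479435e-02] 0.9439740982553784
```

View pics/g1.png

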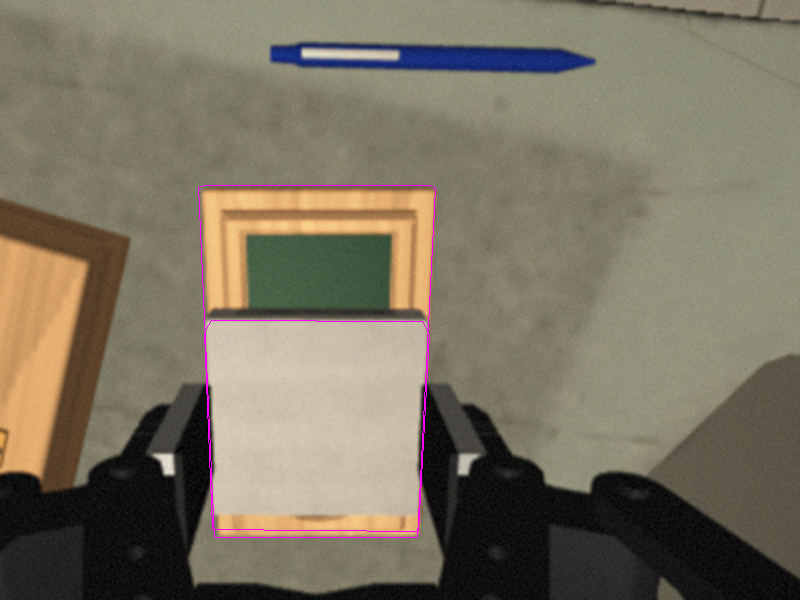

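View pics/g2.png

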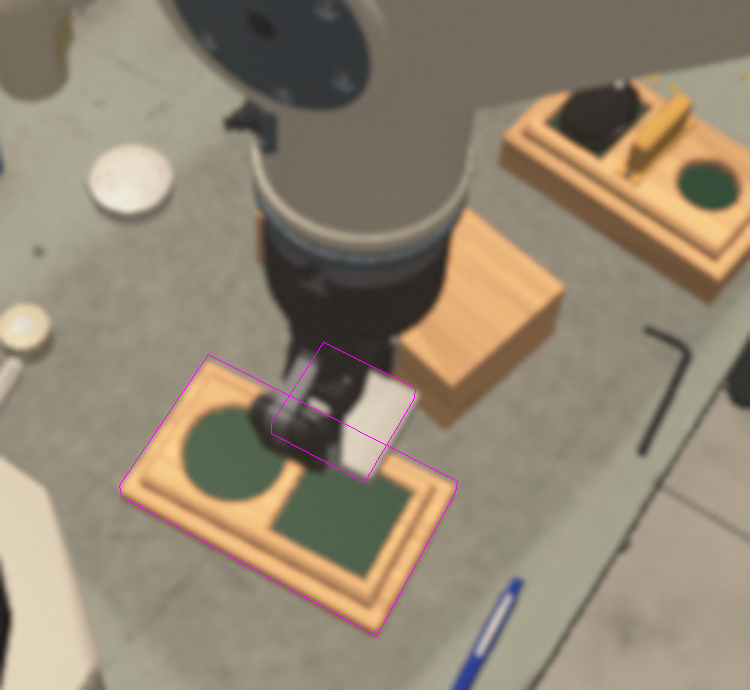

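```bash
python3 - <<'E'
from fit import *
f=dict(np.load("pics/g_wrist.npz")); s=r.sense(); print(s["eef_pos"])
for d in (163.5,165.5,167.5):
    w=ray(f,[[225,210.5],[333,210.5],[226.5,307.5],[329.5,307.5]],s["eef_pos"][2]-d); print(d,w.round(1).tolist(),w.mean(0).round(1))
# well corners visible top edge
w=ray(f,[[120+245/2,50+234/2],[120+392/2,50+234/2]],24);print(w)
w=ray(f,[[120+200/2,50+188/2],[120+435/2,50+188/2]],14);print(w)
plan(465.8,25.5,215,np.pi+.1)
E
```

```text
[467.8483589   24.66687908 292.03981297]
163.5 [[443.1, -0.2, 128.5], [438.2, 46.5, 128.5], [490.9, 3.4, 128.5], [485.9, 51.9, 128.5]] [464.5  25.4 128.5]
165.5 [[443.7, -0.5, 126.5], [438.8, 46.9, 126.5], [492.3, 3.1, 126.5], [487.2, 52.4, 126.5]] [465.5  25.5 126.5]
167.5 [[444.3, -0.7, 124.5], [439.4, 47.3, 124.5], [493.6, 2.9, 124.5], [488.4, 52.9, 124.5]] [466.4  25.6 124.5]
[[440.55241641  -4.04643715  24.        ]
 [434.89126625  50.81016784  24.        ]]
[[426.26432817 -23.49380027  14.        ]
 [417.01540825  66.1968101   14.        ]]
shift [0.002  0.0011 0.077 ] twist 0.0 rows>= 1.8 clock 7.77
```

Call:
apply_moves(
  motion="-0.2 0.001 0 0.03 0;-0.2 0.001 0 0.06 0;-0.2 0.001 0 0.077 0;-0.2 0.001 0 0.077 0;-0.2 0.001 0 0.077 0;-0.2 0.001 0 0.077 0",
)

```text
clock: 8.27
eef_pos: [466.7, 24.8, 215.8]
tcp_rot: [-3.142, 0.001, -3.042]
contact_force: [-0.4, -0.3, -2.1]
opening: 0.564
```

```bash
python3 - <<'E'
from fit import *
f=snap("wrist","i_wrist",(170,100,390,340),2.5); 
for k in range(3):
    s=r.sense(); print(s["eef_pos"],s["contact_force"]); 
    g=snap("side","i_side",(190,160,440,390),3)
plan(465.8,25.5,197.5,np.pi+.1)
E
```

```text
[466.71120847  24.89355614 216.18994766] [ 0.71118499  0.24761028 -1.78262687]
[466.66072373  24.96653025 216.33688971] [-0.71666825  0.41139179 -1.59971118]
[466.52306092  25.05779864 216.35427792] [-0.08658402  0.53347115 -1.61677707]
shift [0.0005 0.0004 0.0188] twist 0.0002 rows>= 0.5 clock 8.47
```

View pics/i_wrist.png

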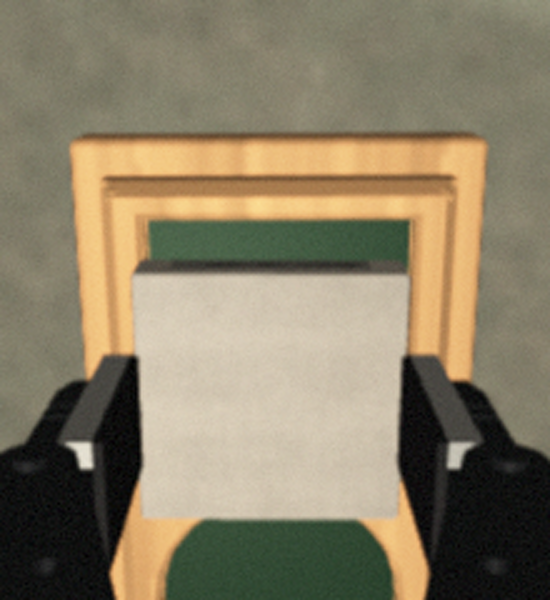

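View pics/i_side.png

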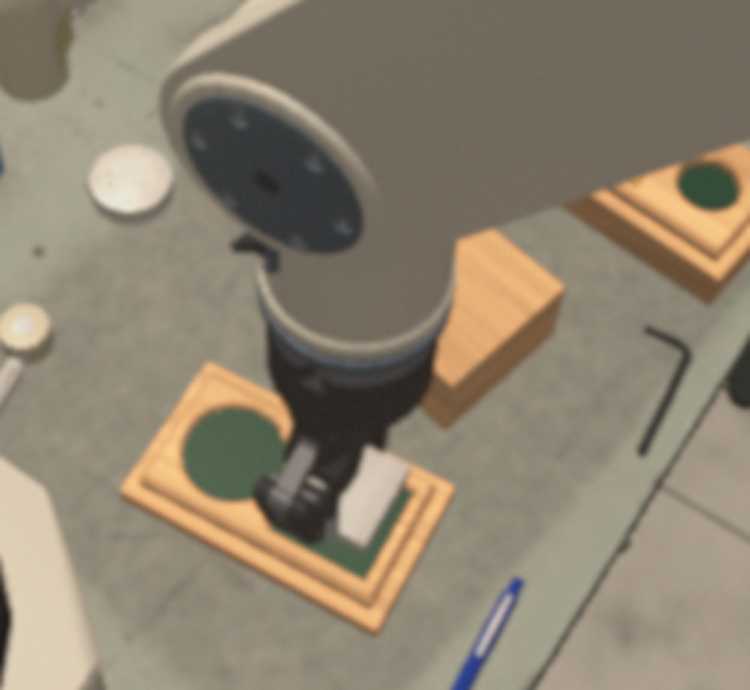

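Call:
apply_moves(
  motion="-0.2 0.0008 0.001 0.006 0;-0.2 0.0008 0.001 0.012 0;-0.2 0.0008 0.001 0.018 0;-0.2 0.0008 0.001 0.019 0;-0.2 0.0008 0.001 0.019 0",
)

```text
clock: 8.88
eef_pos: [464.6, 26.1, 195.6]
tcp_rot: [3.142, -0.001, -3.041]
contact_force: [0.6, 0.7, -3.1]
opening: 0.561
```

```bash
python3 - <<'E'
from fit import *
f=snap("wrist","j_wrist",(170,100,390,340),2.5); 
print(r.sense()["eef_pos"],r.sense()["contact_force"])
E
```

```text
[464.67998879  26.12925142 195.72426281] [ 0.28628388  0.81250222 -1.96835445]
```

View pics/j_wrist.png

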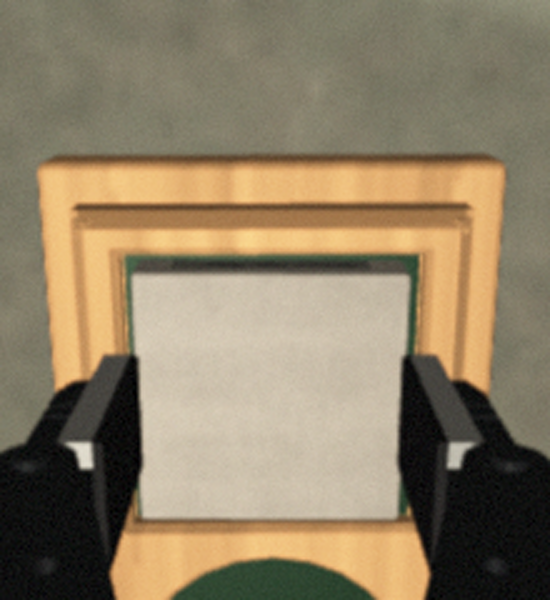

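Call:
apply_moves(
  motion="0.5 -0.001 0 0 0;0.5 -0.001 0 0 0;0.5 -0.001 0 0 0;0.5 -0.001 -0.0 -0.01 0;0.5 -0.001 0 -0.05 0;0.5 -0.001 0 -0.09 0;0.5 -0.001 0 -0.1 0;0.5 -0.001 0 -0.1 0",
)

```text
clock: 9.6
eef_pos: [467.1, 26.3, 300.0]
tcp_rot: [-3.141, 0.007, -3.041]
contact_force: [0.6, 0.4, -0.5]
opening: 0.749
```

```bash
python3 - <<'E'
from fit import *
f=snap("wrist","k_wrist",(150,100,430,340),2.5); 
print(r.sense()["eef_pos"],r.sense()["contact_force"])
plan(691.5,-80,260,np.pi+.1)
E
```

```text
[466.34363222  26.21139158 298.12257482] [ 0.22442306  0.12047167 -0.21209043]
shift [-0.2132 -0.1283  0.0391] twist 0.0002 rows>= 6.0 clock 9.65
```

View pics/k_wrist.png

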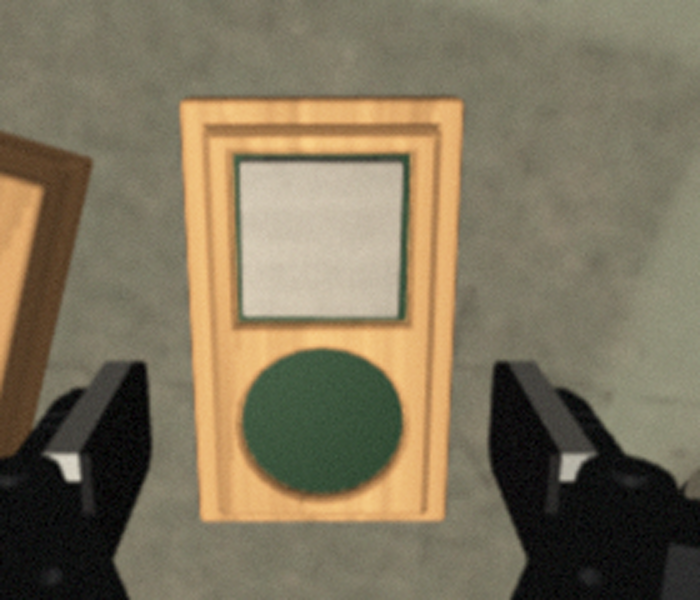

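Call:
apply_moves(
  motion="0.5 -0.213 -0.128 0.035 0;0.5 -0.213 -0.128 0.035 0;0.5 -0.213 -0.128 0.035 0;0.5 -0.213 -0.128 0.035 0;0.5 -0.213 -0.128 0.035 0;0.5 -0.213 -0.128 0.035 0;0.5 -0.213 -0.128 0.035 0;0.5 -0.213 -0.128 0.035 0;0.5 -0.213 -0.128 0.035 0",
)

```text
clock: 10.4
eef_pos: [689.6, -79.7, 259.1]
tcp_rot: [3.141, -0.004, -3.041]
contact_force: [-0.1, 0.5, 0.5]
opening: 0.747
```

```bash
python3 - <<'E'
from fit import *
b=dict(np.load("pics/k_wrist.npz")); q,i,sg=fit(b,"base",[498,28.8,-1.47]); print("base",q,i)
f=snap("wrist","l_wrist"); s=r.sense()
q,i,sg=fit(f,"ro",[691.5,-80.5,0],yaw=False); print(q,i,s["eef_pos"])
draw(f,[("ro",q,0)],"l1",(120,60,480,350),2)
plan(q[0],q[1],177,np.pi+.1)
E
```

```text
base [498.91577345  29.47508629  -1.4708379 ] 0.9644816083081412
[692.1370925  -80.73124697   0.        ] 0.9769020896632976 [689.29611372 -79.34998782 259.75618749]
shift [-0.0029 -0.0017  0.0827] twist 0.0002 rows>= 2.0 clock 10.45
```

View pics/l1.png

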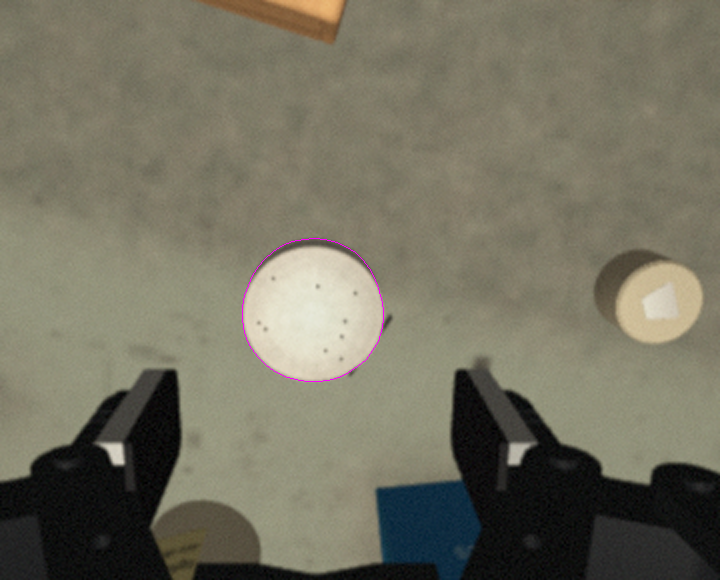

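Call:
apply_moves(
  motion="0.5 -0.0025 -0.0015 0.04 0;0.5 -0.0025 -0.0015 0.075 0;0.5 -0.0025 -0.0015 0.083 0;0.5 -0.0025 -0.0015 0.083 0;0.1 -0.0025 -0.0015 0.083 0;0.1 -0.0025 -0.0015 0.083 0;-0.2 -0.0025 -0.0015 0.083 0;-0.2 -0.0025 -0.0015 0.083 0;-0.2 -0.0025 -0.0015 0.083 0;-0.2 -0.0025 -0.0015 0.083 0;-0.2 -0.0025 -0.0015 0.083 0;-0.2 -0.0025 -0.0015 0.083 0",
)

```text
clock: 11.45
eef_pos: [694.0, -81.0, 180.3]
tcp_rot: [-3.141, 0.003, -3.041]
contact_force: [-0.7, 0.9, 8.0]
opening: 0.539
```

Call:
apply_moves(
  motion="-0.2 0 0 -0.01 0;-0.2 0 0 -0.03 0;-0.2 0 0 -0.06 0;-0.2 0 0 -0.1 0;-0.2 0 0 -0.11 0;-0.2 0 0 -0.11 0;-0.2 0 0 -0.11 0",
)

```text
clock: 12.03
eef_pos: [693.1, -81.0, 288.8]
tcp_rot: [-3.141, 0.001, -3.041]
contact_force: [-0.5, -0.7, -2.5]
opening: 0.545
```

```bash
python3 - <<'E'
from fit import *
f=snap("wrist","m_wrist",(150,100,430,340),2); s=r.sense(); print(s["eef_pos"])
plan(531,32.6,290,np.pi+.1)
E
```

```text
[692.58930076 -80.93060297 287.2620551 ]
shift [ 0.1494  0.1292 -0.0025] twist 0.0002 rows>= 4.7 clock 12.08
```

View pics/m_wrist.png

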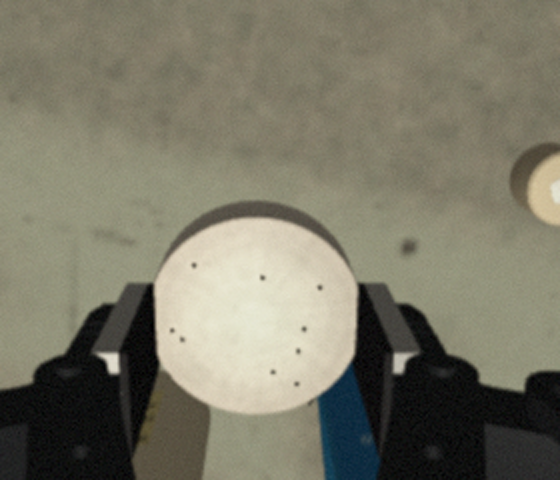

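Call:
apply_moves(
  motion="-0.2 0.149 0.129 -0.003 0;-0.2 0.149 0.129 -0.003 0;-0.2 0.149 0.129 -0.003 0;-0.2 0.149 0.129 -0.003 0;-0.2 0.149 0.129 -0.003 0;-0.2 0.149 0.129 -0.003 0;-0.2 0.149 0.129 0.03 0;-0.2 0.149 0.129 0.06 0;-0.2 0.149 0.129 0.07 0;-0.2 0.149 0.129 0.07 0;-0.2 0.149 0.129 0.07 0",
)

```text
clock: 13.0
eef_pos: [531.8, 32.2, 217.3]
tcp_rot: [3.142, -0.003, -3.041]
contact_force: [0.5, 0.2, -0.8]
opening: 0.545
```

```bash
python3 - <<'E'
from fit import *
f=snap("wrist","n_wrist",(150,60,430,340),2.1); s=r.sense(); print(s["eef_pos"]); snap("side","n_side",(190,160,440,390),3)
plan(531,32.4,201,np.pi+.1)
E
```

```text
[532.37588379  32.24191031 218.34394015]
shift [0.0017 0.0003 0.0179] twist 0.0001 rows>= 0.4 clock 13.1
```

View pics/n_wrist.png

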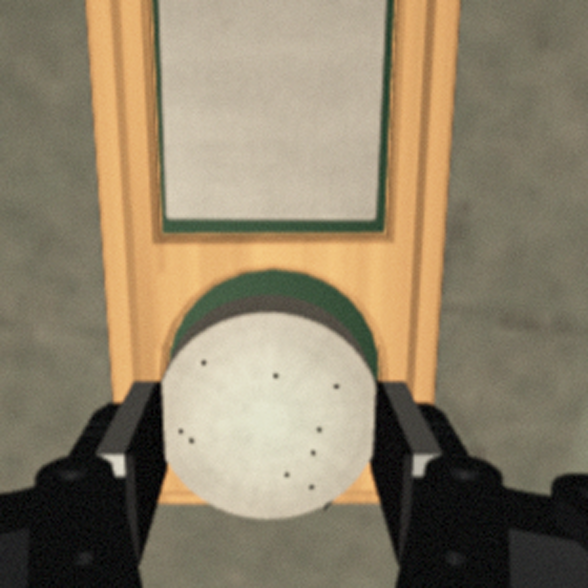

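View pics/n_side.png

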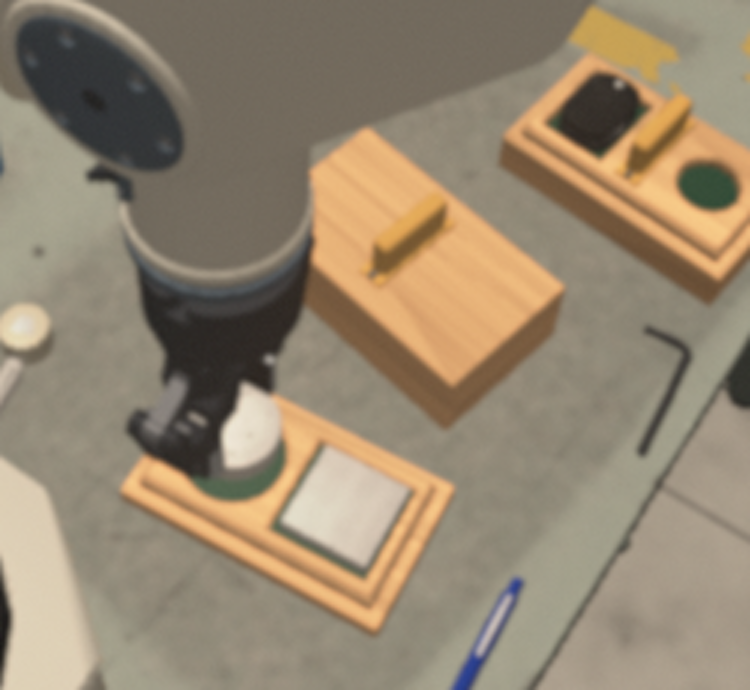

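```bash
python3 - <<'E'
from fit import *
f=dict(np.load("pics/n_wrist.npz")); s=r.sense(); p=s["eef_pos"]
c=lambda u,v:[150+u/2.1,60+v/2.1]
print("well front",ray(f,[c(274,269)],24),"block top front/back/left/right",ray(f,[c(269,311),c(268,519),c(163,400),c(376,400)],p[2]-165.3), p)
plan(531,33.2,201,np.pi+.1)
E
```

```text
well front [[502.05977204  30.38806287  24.        ]] block top front/back/left/right [[504.56123623  29.36648575  53.62731874]
 [553.31736309  34.09619631  53.62731874]
 [526.67243354   8.70006003  53.62731874]
 [522.04255637  54.26820192  53.62731874]] [532.67655759  32.26034062 218.92731874]
shift [0.0016 0.0011 0.0179] twist 0.0001 rows>= 0.4 clock 13.1
```

Call:
apply_moves(
  motion="-0.2 -0.001 0.001 0.005 0;-0.2 -0.001 0.001 0.01 0;-0.2 -0.001 0.001 0.01 0;-0.2 -0.001 0.001 0.01 0;-0.2 -0.001 0.001 0.01 0",
)

```text
clock: 13.52
eef_pos: [533.0, 33.5, 208.3]
tcp_rot: [-3.142, 0.0, -3.041]
contact_force: [0.5, -0.2, -1.9]
opening: 0.541
```

```bash
python3 - <<'E'
from fit import *
f=snap("wrist","o_wrist",(150,60,430,340),2.1); s=r.sense(); print(s["eef_pos"],s["contact_force"])
E
```

```text
[532.99085927  33.45704799 208.38680194] [ 0.17113288  0.20936396 -2.3752345 ]
```

View pics/o_wrist.png

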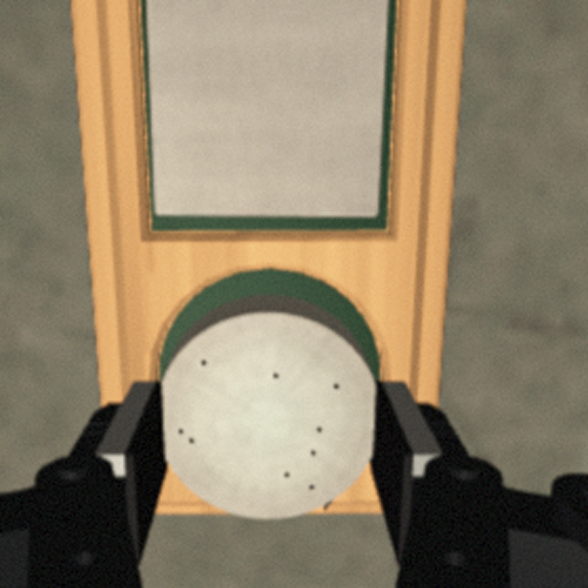

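```bash
python3 - <<'E'
from fit import *
f=dict(np.load("pics/o_wrist.npz"))
c=lambda u,v:[150+u/2.1,60+v/2.1]
print(ray(f,[c(270,268)],24),ray(f,[c(270,295)],28.4),ray(f,[c(269,311)],43.4))
E
```

```text
[[501.65006902  30.43720004  24.        ]] [[507.02895923  30.97808288  28.4       ]] [[506.54778486  30.68701061  43.4       ]]
```

Call:
apply_moves(
  motion="-0.2 0.0016 0 0.003 0;-0.2 0.0016 0 0.006 0;-0.2 0.0016 0 0.007 0;-0.2 0.0016 0 0.007 0;-0.2 0.0016 0 0.007 0",
)

```text
clock: 13.98
eef_pos: [531.3, 33.3, 201.0]
tcp_rot: [-3.142, -0.0, -3.041]
contact_force: [0.1, 0.8, -2.7]
opening: 0.544
```

```bash
python3 - <<'E'
from fit import *
f=snap("wrist","p_wrist",(150,60,430,340),2.1); s=r.sense(); print(s["eef_pos"],s["contact_force"])
E
```

```text
[531.36519601  33.3016271  201.13129077] [ 0.15771626 -0.62959401 -2.47373495]
```

View pics/p_wrist.png

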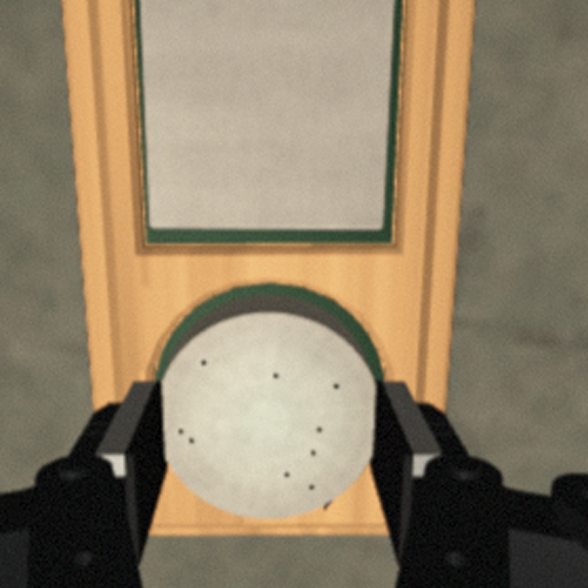

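Call:
apply_moves(
  motion="0.5 0 0 0 0;0.5 0 0 0 0;0.5 0 0 0 0;0.5 0 0 -0.01 0;0.5 0 0 -0.05 0;0.5 0 0 -0.09 0;0.5 0 0 -0.12 0;0.5 0 0 -0.12 0",
)

```text
clock: 14.7
eef_pos: [533.4, 33.4, 328.1]
tcp_rot: [-3.141, 0.01, -3.041]
contact_force: [1.3, 0.6, -1.0]
opening: 0.749
```

```bash
python3 - <<'E'
from fit import *
f=snap("wrist","q_wrist",(150,0,430,340),1.7);f=snap("side","q_side",(190,160,440,390),3); s=r.sense(); print(s["eef_pos"])
plan(439,-263.5,320,1.467)
plan(439,-263.5,320,1.467+np.pi)
E
```

```text
[531.72754533  33.33494321 323.37953566]
shift [ 0.1221 -0.286   0.003 ] twist 0.5651 rows>= 14.2 clock 14.8
shift [ 0.1221 -0.286   0.003 ] twist -0.4349 rows>= 10.9 clock 14.8
```

View pics/q_wrist.png

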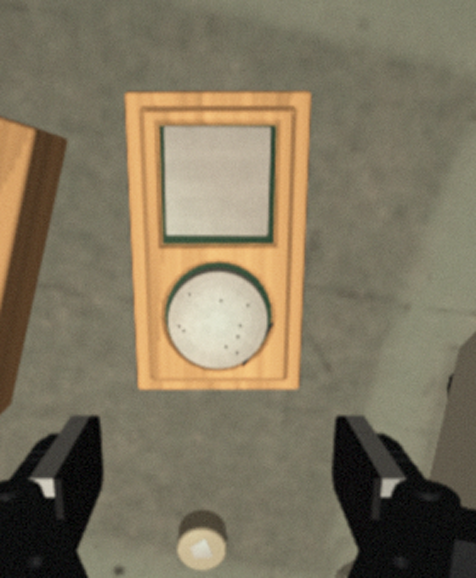

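View pics/q_side.png

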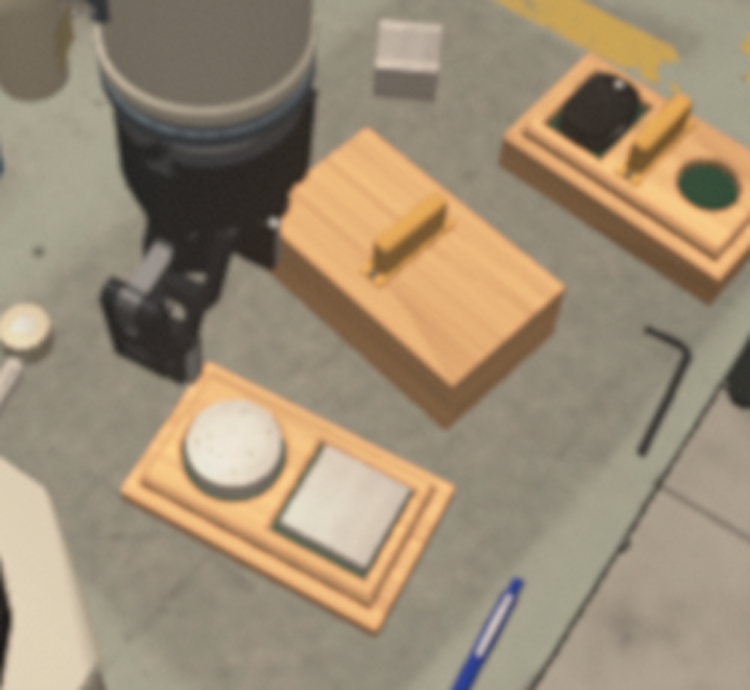

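Call:
apply_moves(
  motion="0.2 0.122 -0.286 0 0.565;0.2 0.122 -0.286 0 0.565;0.2 0.122 -0.286 0 0.565;0.2 0.122 -0.286 0 0.565;0.2 0.122 -0.286 0 0.565;0.2 0.122 -0.286 0 0.565;0.2 0.122 -0.286 0 0.565;0.2 0.122 -0.286 0 0.565;0.2 0.122 -0.286 0 0.565;0.2 0.122 -0.286 0 0.565;0.2 0.122 -0.286 0 0.565;0.2 0.122 -0.286 0 0.565;0.2 0.122 -0.286 0 0.565;0.2 0.122 -0.286 0 0.565;0.2 0.122 -0.286 0 0.565;0.2 0.122 -0.286 0 0.565;0.2 0.122 -0.286 0 0.565",
)

```text
clock: 16.22
eef_pos: [438.5, -263.3, 320.6]
tcp_rot: [-3.14, -0.0, 1.471]
contact_force: [0.6, 0.5, 1.2]
opening: 0.597
```

```bash
python3 - <<'E'
from fit import *
f=snap("wrist","r_wrist"); s=r.sense(); print(s["eef_pos"],s["tcp_rot"],s["opening"])
q,i,sg=fit(f,"tray",[439,-263.5,1.467]); print(q,i)
M["bar"]=box(50,12,43,68)
draw(f,[("tray",q,0),("bar",q,0)],"r1",(120,60,480,350),2)
E
```

```text
[ 438.55027254 -263.38168943  320.7650879 ] [-3.14074649e+00 -3.80241247e-04  1.47067000e+00] 0.6029128103330342
[ 439.72536869 -263.37022947    1.45592595] 0.9689270298897226
```

View pics/r1.png

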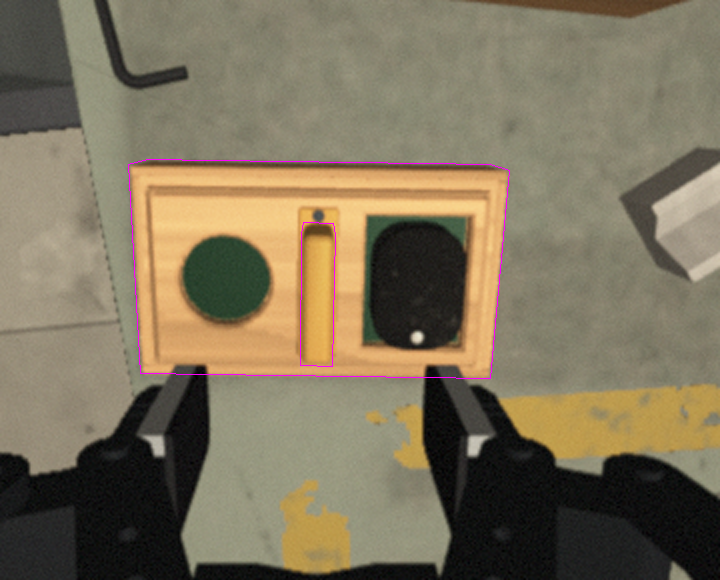

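```bash
python3 - <<'E'
from h import *
plan(439.6,-263.4,226.5,1.463)
E
```

```text
shift [0.0001 0.0011 0.0943] twist 0.0024 rows>= 2.3 clock 16.27
```

Call:
apply_moves(
  motion="0.2 0 0.001 0.04 0.002;0.2 0 0.001 0.075 0.002;0.2 0 0.001 0.09 0.002;0.2 0 0.001 0.094 0.002;0.2 0 0.001 0.094 0.002;-0.4 0 0.001 0.094 0.002;-0.8 0 0.001 0.094 0.002;-1 0 0.001 0.094 0.002;-1 0 0.001 0.094 0.002;-1 0 0.001 0.094 0.002;-1 0 0.001 0.094 0.002;-1 0 0.001 0.094 0.002;-1 0 0.001 0.094 0.002",
  squeeze=80,
)

```text
clock: 17.35
eef_pos: [440.1, -263.9, 228.7]
tcp_rot: [3.14, 0.001, 1.461]
contact_force: [-1.2, 0.4, 8.1]
opening: 0.115
```

```bash
python3 - <<'E'
from fit import *
f=snap("wrist","s_wrist",(120,60,480,350),2); snap("side","s_side",(330,100,500,270),3.5);s=r.sense(); print(s["eef_pos"],s["tcp_rot"],s["contact_force"])
E
```

```text
[ 440.0809635  -263.85941131  228.71670663] [3.13973635e+00 9.13476205e-04 1.46123436e+00] [-1.6177295   0.50039747  8.82472008]
```

View pics/s_wrist.png

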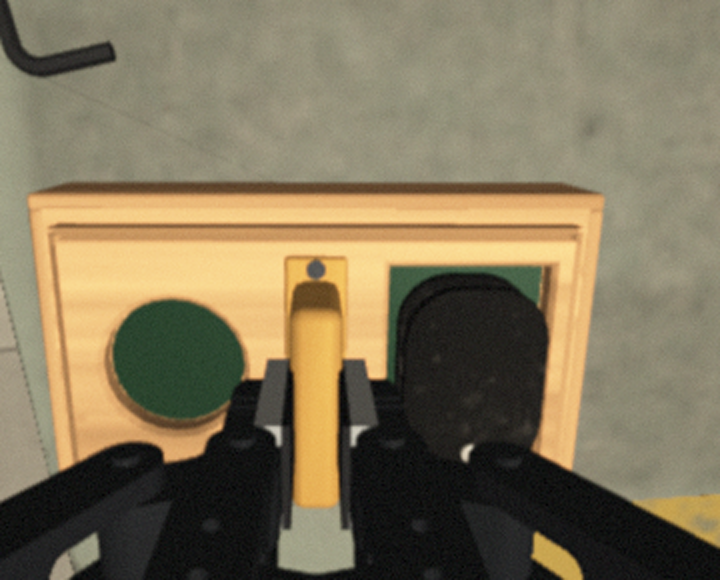

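View pics/s_side.png

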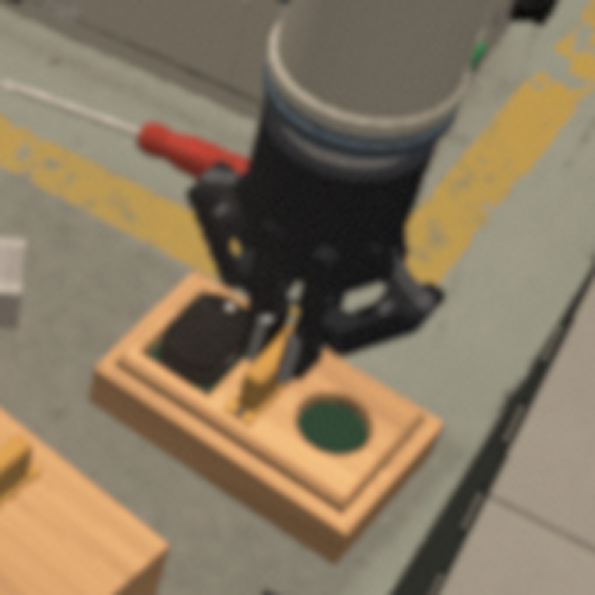

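Call:
apply_moves(
  motion="-1 0 0 -0.01 0;-1 0 0 -0.03 0;-1 0 0 -0.06 0;-1 0 0 -0.09 0;-1 0 0 -0.12 0;-1 0 0 -0.12 0;-1 0 0 -0.12 0;-1 0 0 -0.12 0",
)

```text
clock: 18.12
eef_pos: [439.2, -263.3, 347.0]
tcp_rot: [-3.141, -0.0, 1.461]
contact_force: [0.9, 0.1, -4.4]
opening: 0.113
```

```bash
python3 - <<'E'
from fit import *
f=snap("wrist","t_wrist",(120,60,480,350),2); snap("side","t_side",(300,30,500,270),2.5);s=r.sense(); print(s["eef_pos"],s["tcp_rot"],s["contact_force"],s["wrist_torque"])
plan(498.6,29.1,345,1.671)
E
```

```text
[ 439.05136222 -263.19700776  345.93939101] [-3.13928186e+00 -1.07470322e-03  1.46106211e+00] [-0.55962849  0.54616523 -4.59335395] [-0.0091981  -0.04961594 -0.03785361]
shift [0.2971 0.0272 0.0012] twist -0.0668 rows>= 7.2 clock 18.22
```

View pics/t_wrist.png

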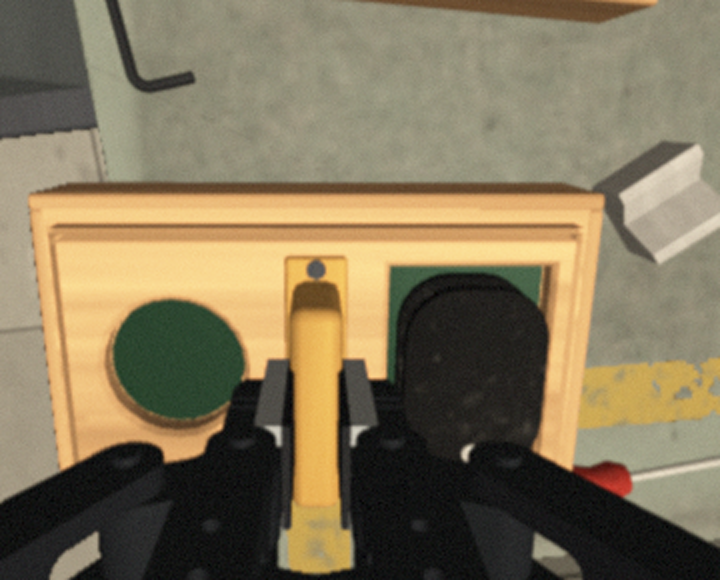

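View pics/t_side.png

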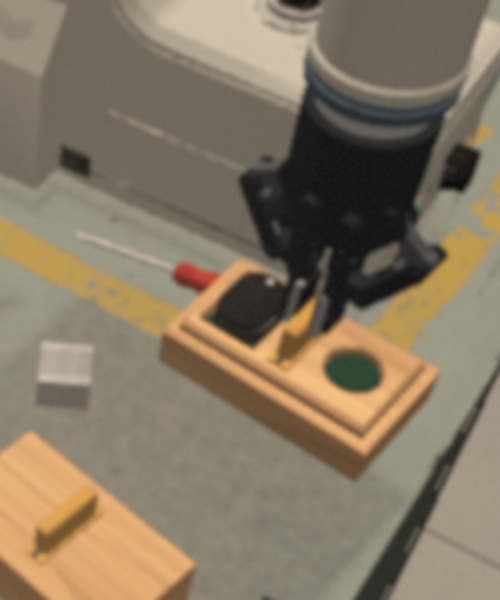

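```bash
python3 - <<'E'
from fit import *
for n in ("s","t"):
    f=dict(np.load(f"pics/{n}_wrist.npz")); z=0 if n=="s" else 117
    q,i,sg=fit(f,"tray",[439.5,-263.5,1.461],z=z); print(n,q,i)
    draw(f,[("tray",q,z)],n+"_d",(100,60,460,420),2)
E
```

```text
s [ 441.3577352  -263.85126537    1.4603951 ] 0.8614077379622972
t [ 440.19396755 -263.2237914     1.46114896] 0.8733638165225506
```

View pics/s_d.png

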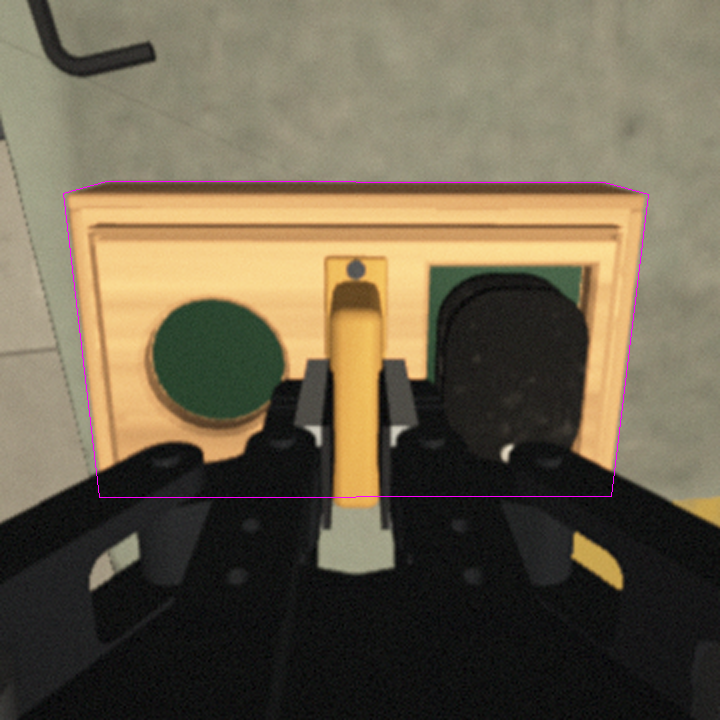

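Call:
apply_moves(
  motion="-1 0.02 0.002 0 0;-1 0.05 0.005 0 -0.01;-1 0.09 0.009 0 -0.03;-1 0.13 0.013 0 -0.04;-1 0.17 0.017 0 -0.055;-1 0.21 0.02 0 -0.067;-1 0.25 0.024 0 -0.067;-1 0.28 0.026 0 -0.067;-1 0.297 0.027 0 -0.067;-1 0.297 0.027 0 -0.067;-1 0.297 0.027 0 -0.067;-1 0.297 0.027 0 -0.067;-1 0.297 0.027 0.02 -0.067;-1 0.297 0.027 0.04 -0.067;-1 0.297 0.027 0.06 -0.067;-1 0.297 0.027 0.06 -0.067;-1 0.297 0.027 0.06 -0.067;-1 0.297 0.027 0.06 -0.067",
)

```text
clock: 19.72
eef_pos: [499.4, 27.9, 287.9]
tcp_rot: [3.141, 0.0, 1.67]
contact_force: [0.9, -0.3, -3.5]
opening: 0.111
```

```bash
python3 - <<'E'
from fit import *
f=snap("wrist","u_wrist",(100,60,460,420),2); g=snap("side","u_side"); snap("scene","u_scene",(200,200,400,350),3);s=r.sense(); print(s["eef_pos"],s["tcp_rot"],s["contact_force"])
z=s["eef_pos"][2]-228.7
draw(g,[("base",[498.6,29.1,-1.47],0),("tray",[s["eef_pos"][0],s["eef_pos"][1],s["tcp_rot"][2]],z)],"u_d",(180,140,460,390),2.8)
E
```

```text
[499.59748991  28.41780475 288.34764577] [3.13960419e+00 1.32421132e-04 1.67110088e+00] [ 0.2035131  -0.88060373 -3.58489922]
```

View pics/u_d.png

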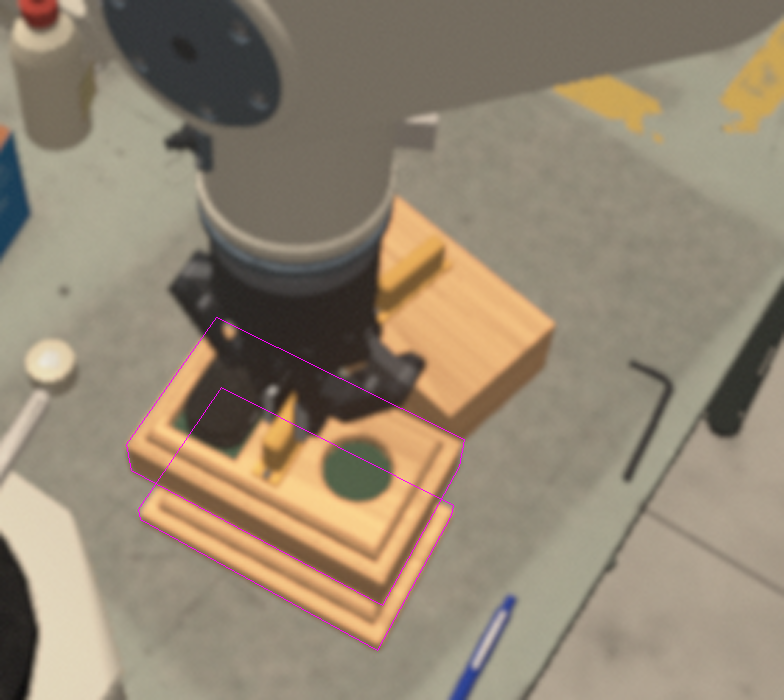

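View pics/u_wrist.png

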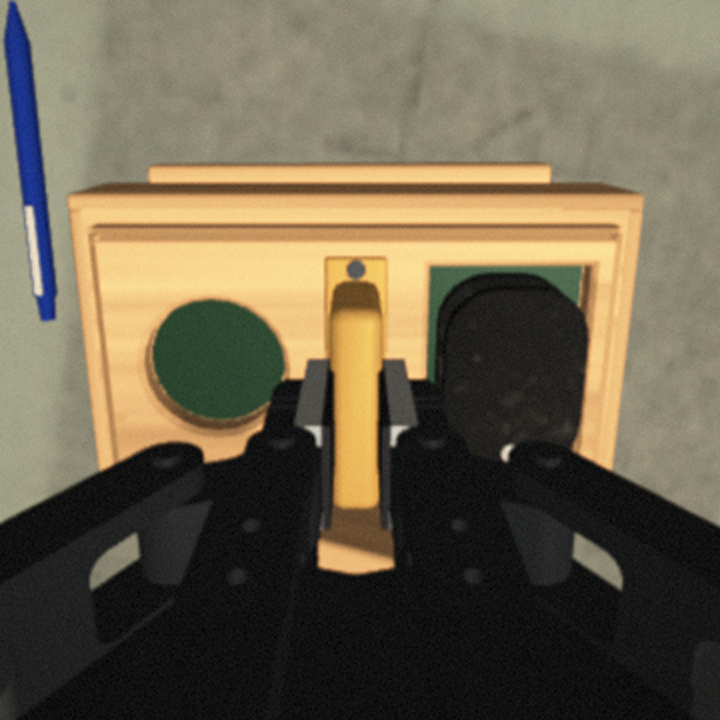

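View pics/u_scene.png

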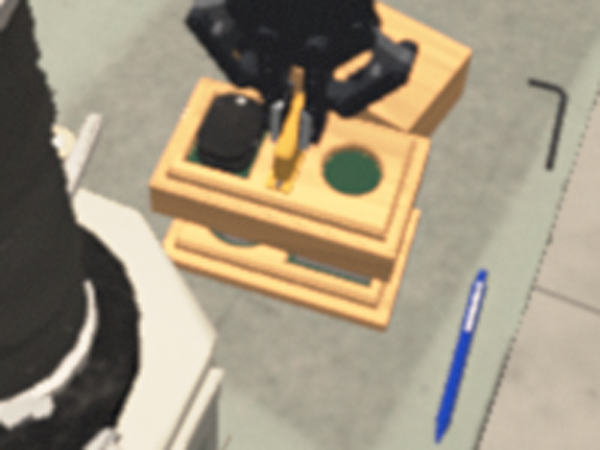

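```bash
python3 - <<'E'
from fit import *
f=dict(np.load("pics/u_wrist.npz"))
c=lambda u,v:[100+u/2,60+v/2]
s=r.sense();p=s["eef_pos"];print(p)
b=ray(f,[c(149,167),c(551,165.5)],14); print(b, b.mean(0))
t=ray(f,[c(69,195),c(642,195)],p[2]-228.7+30); print(t,t.mean(0), np.linalg.norm(t[0]-t[1]))
t2=ray(f,[c(108,184),c(605,184)],p[2]-228.7); print(t2,t2.mean(0), np.linalg.norm(t2[0]-t2[1]), np.linalg.norm(b[0]-b[1]))
n=np.array([np.cos(1.671),np.sin(1.671),0])
for v in (b,t,t2): print((v.mean(0)-45.5*n)[:2])
E
```

```text
[499.59748991  28.41780475 288.34764577]
[[418.4768563   66.28236059  14.        ]
 [569.31979696  81.96478896  14.        ]] [493.89832663  74.12357477  14.        ]
[[421.13296312  65.4303598   89.64764577]
 [570.88558997  80.43480619  89.64764577]] [496.00927654  72.932583    89.64764577] 150.50243407175023
[[420.12213223  64.9733592   59.64764577]
 [572.67290381  80.26130194  59.64764577]] [496.39751802  72.61733057  59.64764577] 153.31490176379833 151.65596363786747
[498.44996782  28.85181136]
[500.56091774  27.66081959]
[500.94915922  27.34556716]
```

Call:
apply_moves(
  motion="-1 0.0015 -0.002 0.01 0;-1 0.0015 -0.002 0.02 0;-1 0.0015 -0.002 0.03 0;-1 0.0015 -0.002 0.03 0;-1 0.0015 -0.002 0.03 0;-1 0.0015 -0.002 0.03 0",
)

```text
clock: 20.37
eef_pos: [497.0, 30.0, 256.9]
tcp_rot: [-3.141, -0.0, 1.672]
contact_force: [0.1, -0.4, -3.9]
opening: 0.114
```

```bash
python3 - <<'E'
from fit import *
f=snap("wrist","v_wrist",(100,60,460,420),2); g=snap("side","v_side"); s=r.sense(); print(s["eef_pos"],s["tcp_rot"],s["contact_force"])
z=s["eef_pos"][2]-228.7
draw(g,[("base",[498.4,29.1,-1.47],0),("tray",[s["eef_pos"][0],s["eef_pos"][1],s["tcp_rot"][2]],z)],"v_d",(180,140,460,390),2.8)
E
```

```text
[497.18630012  29.9909955  257.38050715] [3.14117299e+00 2.67733794e-05 1.67156239e+00] [ 1.1868895  -0.39064342 -3.15667554]
```

View pics/v_d.png

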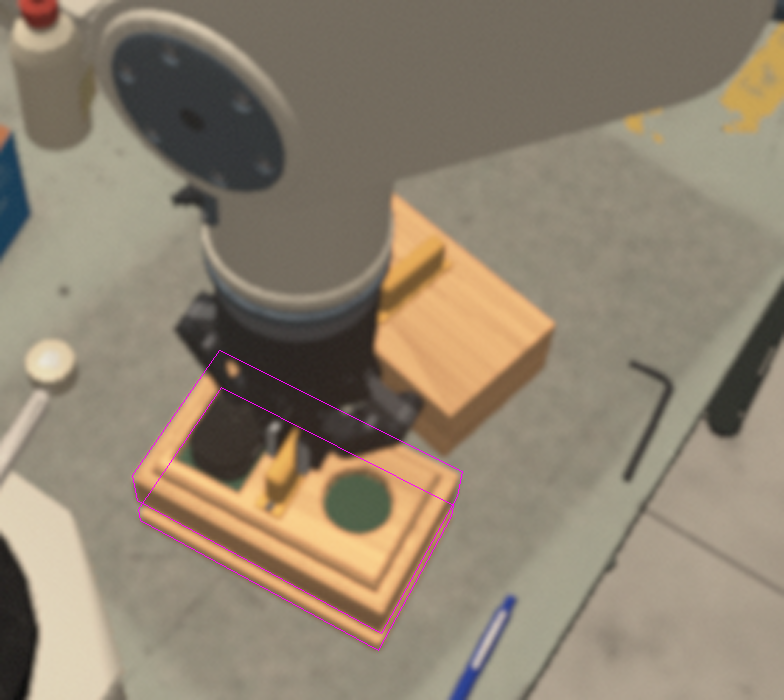

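View pics/v_wrist.png

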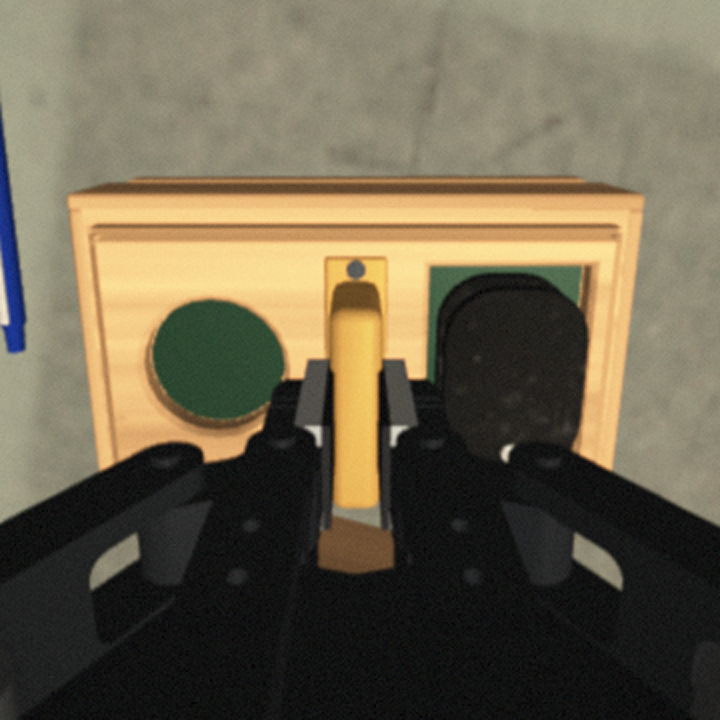

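```bash
python3 - <<'E'
from fit import *
f=dict(np.load("pics/v_wrist.npz"))
c=lambda u,v:[100+u/2,60+v/2]
s=r.sense();p=s["eef_pos"]
n=np.array([np.cos(1.671),np.sin(1.671),0])
for v in (ray(f,[c(132,178.5),c(582,178)],14),ray(f,[c(69,195),c(642,195)],p[2]-228.7+30),ray(f,[c(108,184),c(605,184)],p[2]-228.7)): print((v.mean(0)-45.5*n)[:2], np.linalg.norm(v[0]-v[1]))
E
```

```text
[498.39902876  29.71490458] 148.85166518318863
[497.8775789  29.6962264] 150.54815614421372
[498.24151179  29.3832926 ] 153.35384545803777
```

Call:
apply_moves(
  motion="-1 0 0.0003 0.003 0;-1 0 0.0003 0.006 0;-1 0 0.0003 0.009 0;-1 0 0.0003 0.011 0;-1 0 0.0003 0.013 0;-1 0 0.0003 0.013 0",
)

```text
clock: 20.97
eef_pos: [497.1, 30.0, 243.7]
tcp_rot: [-3.141, -0.0, 1.671]
contact_force: [0.1, -1.0, -3.5]
opening: 0.111
```

Call:
apply_moves(
  motion="-1 0 0 0.001 0;-1 0 0 0.002 0;-1 0 0 0.003 0;-1 0 0 0.003 0",
)

```text
clock: 21.3
eef_pos: [497.4, 30.0, 242.7]
tcp_rot: [3.141, -0.0, 1.671]
contact_force: [-7.1, 0.1, 20.2]
opening: 0.114
```

```bash
python3 - <<'E'
from fit import *
g=snap("side","w_side"); s=r.sense(); print(s["eef_pos"],s["tcp_rot"],s["contact_force"])
draw(g,[("base",[498.4,29.1,-1.47],0),("tray",[498.4,29.1,-1.47],14)],"w_d",(180,140,460,390),2.8)
E
```

```text
[497.31889152  29.97402852 242.69984828] [3.14133741e+00 1.49320178e-05 1.67148654e+00] [-6.90719534  0.10033343 19.35243351]
```

View pics/w_d.png

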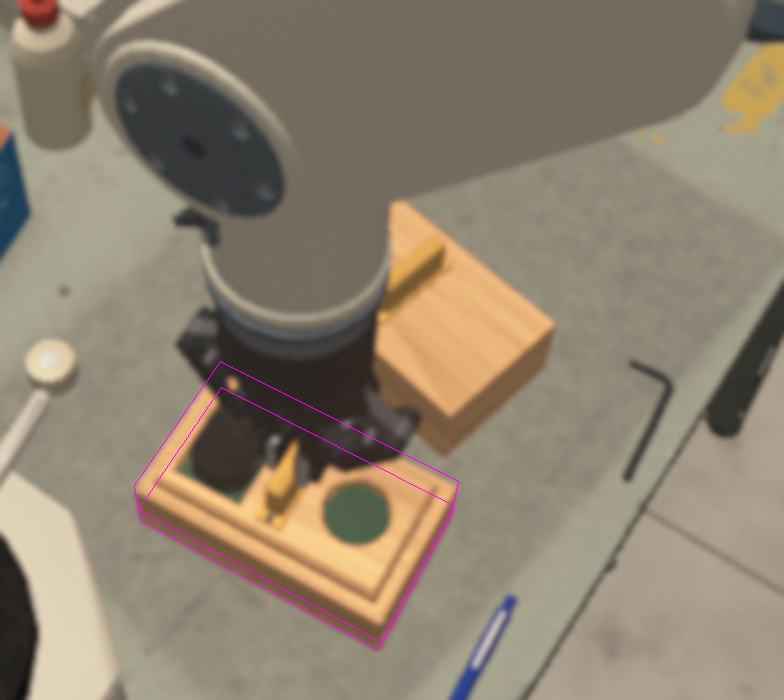

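Call:
apply_moves(
  motion="-1 0 0 0 0;-0.5 0 0 -0.002 0;-0.2 0 0 -0.002 0;0.2 0 0 -0.002 0;0.2 0 0 -0.002 0;0.2 0 0 -0.02 0;0.2 0 0 -0.05 0;0.2 0 0 -0.09 0;0.2 0 0 -0.13 0;0.2 0 0 -0.13 0;0.2 0 0 -0.13 0",
)

```text
clock: 22.27
eef_pos: [498.0, 30.0, 373.5]
tcp_rot: [3.137, 0.0, 1.671]
contact_force: [-0.7, 0.4, -1.2]
opening: 0.598
```

```bash
python3 - <<'E'
from fit import *
f=snap("wrist","x_wrist"); g=snap("side","x_side"); h=snap("scene","x_scene"); s=r.sense(); print(s["eef_pos"],s["tcp_rot"],s["contact_force"])
for v in (f,g,h):
    q,i,_=fit(v,"tray",[498.4,29.3,1.671],z=14); print(q,i)
draw(f,[("tray",[498.4,29.3,1.671],14)],"x_d",(100,60,480,350),2)
draw(g,[("base",[498.4,29.1,-1.47],0),("tray",[498.4,29.1,1.671],14)],"x_d2",(180,140,460,390),2.8)
plan(673.7,38,290,np.pi)
E
```

```text
[496.69188993  29.93211823 369.95234728] [-3.13947058e+00 -8.81059785e-05  1.67146043e+00] [ 0.78465437 -0.28592206 -0.29839582]
[498.55655439  29.03659828   1.67155557] 0.9568428645028336
[501.45669883  23.29044416   1.68604005] 0.8721945200214425
[498.91013284  15.92713936   1.66544586] 0.8458414150959036
shift [-0.0098  0.1771  0.0796] twist -0.468 rows>= 11.8 clock 22.42
```

View pics/x_d.png

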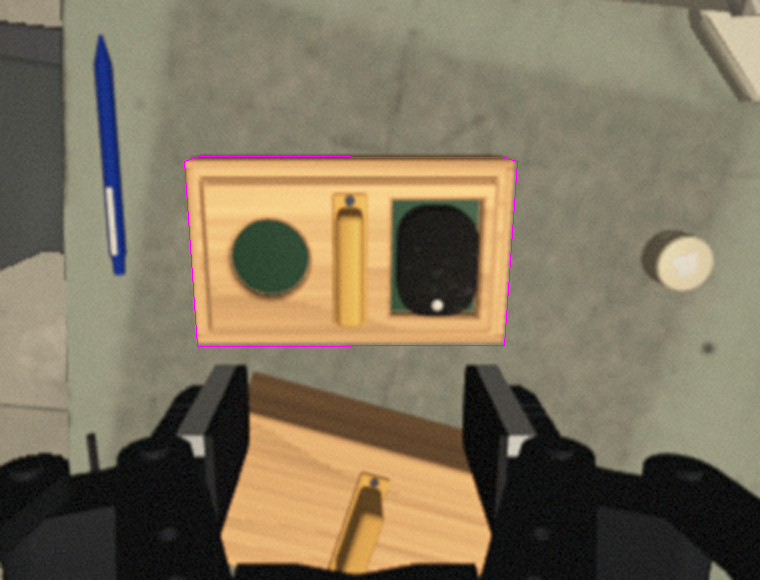

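View pics/x_d2.png

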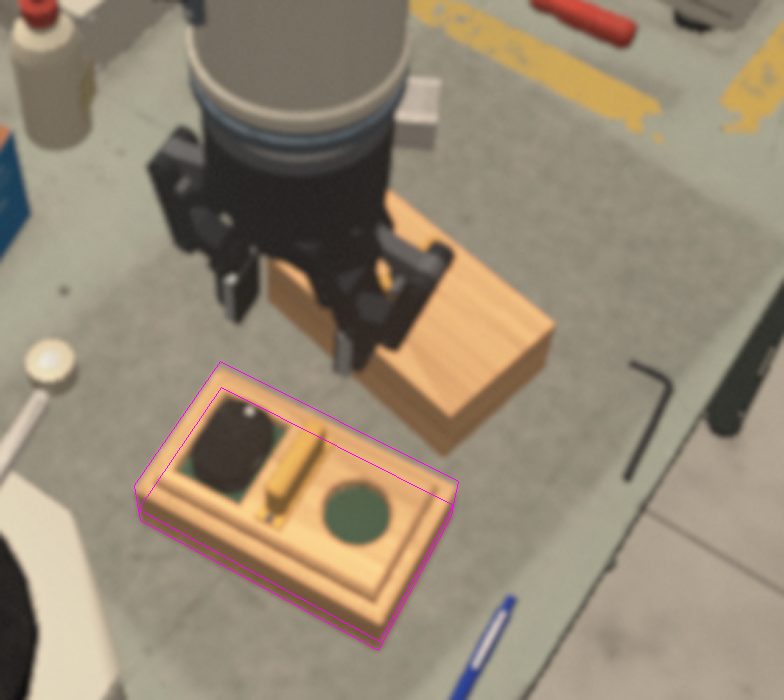

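Call:
apply_moves(
  motion="0.2 -0.01 0.177 0.05 -0.436;0.2 -0.01 0.177 0.05 -0.436;0.2 -0.01 0.177 0.05 -0.436;0.2 -0.01 0.177 0.05 -0.436;0.2 -0.01 0.177 0.05 -0.436;0.2 -0.01 0.177 0.05 -0.436;0.2 -0.01 0.177 0.05 -0.436;0.2 -0.01 0.177 0.05 -0.436;0.2 -0.01 0.177 0.05 -0.436;0.2 -0.01 0.177 0.05 -0.436;0.2 -0.01 0.177 0.05 -0.436;0.2 -0.01 0.177 0.05 -0.436;0.2 -0.01 0.177 0.05 -0.436",
)

```text
clock: 23.5
eef_pos: [673.9, 37.8, 319.3]
tcp_rot: [-3.141, -0.003, 3.037]
contact_force: [0.0, -0.6, 0.3]
opening: 0.599
```

```bash
python3 - <<'E'
from fit import *
f=snap("wrist","y_wrist"); s=r.sense(); print(s["eef_pos"],s["tcp_rot"])
q,i,_=fit(f,"puck",[674,38,0],yaw=False); print(q,i)
draw(f,[("puck",q,0)],"y_d",(60,0,480,350),1.8)
plan(q[0],q[1],220,np.pi+.1); plan(q[0],q[1],178.5,np.pi+.1)
E
```

```text
[674.03520187  37.81581026 319.71136172] [-3.14121956e+00 -2.22946306e-03  3.03694743e+00]
[673.96603744  37.55153056   0.        ] 0.9631738340399758
shift [-0.0002 -0.0002  0.0997] twist -0.0651 rows>= 2.4 clock 23.55
shift [-0.0003 -0.0002  0.1412] twist -0.0651 rows>= 3.4 clock 23.55
```

View pics/y_d.png

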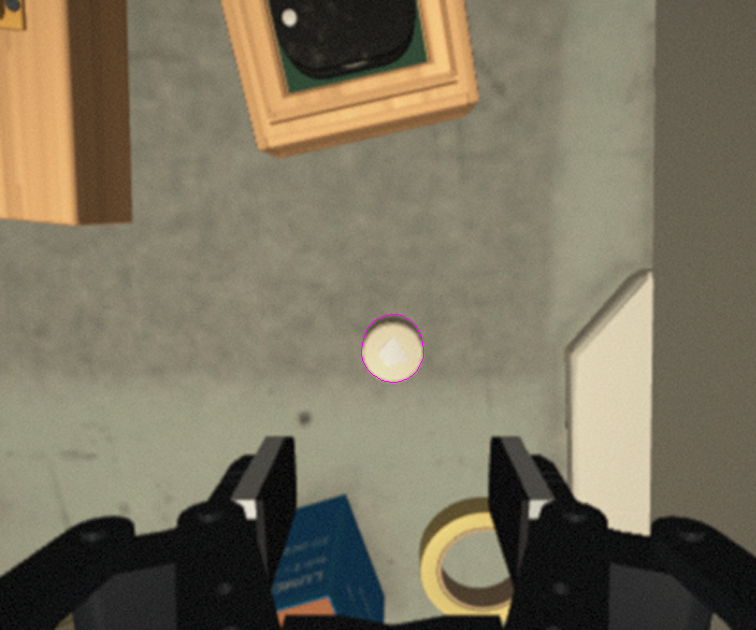

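```bash
python3 - <<'E'
from fit import *
f=dict(np.load("pics/c_wrist.npz")); print(ray(f,[[443,62],[447,108],[490,50],[493,105]],0).round()); print(ray(f,[[490,50],[493,105]],80).round())
f=dict(np.load("pics/y_wrist.npz")); print(ray(f,[[60+565/1.8,350/1.8],[60+640/1.8,270/1.8],[60+345/1.8,497/1.8]],0).round())
E
```

```text
[[759.   6.   0.]
 [771. -47.   0.]
 [813.  19.   0.]
 [827. -44.   0.]]
[[764.   4.  80.]
 [775. -46.  80.]]
[[687. 127.   0.]
 [650. 165.   0.]
 [759.   2.   0.]]
```

Call:
apply_moves(
  motion="0.2 0 0 0.04 -0.03;0.2 0 0 0.08 -0.065;0.2 0 0 0.12 -0.065;0.2 0 0 0.141 -0.065;0.2 0 0 0.141 -0.065;-0.2 0 0 0.141 -0.065;-0.6 0 0 0.141 -0.065;-0.6 0 0 0.141 -0.065;-0.6 0 0 0.141 -0.065;-0.6 0 0 0.141 -0.065;-0.6 0 0 0.141 -0.065",
  squeeze=30,
)

```text
clock: 24.47
eef_pos: [674.8, 37.9, 181.5]
tcp_rot: [-3.141, 0.002, -3.038]
contact_force: [-0.1, 0.7, 5.1]
opening: 0.325
```

Call:
apply_moves(
  motion="-0.6 0 0 -0.01 0;-0.6 0 0 -0.03 0;-0.6 0 0 -0.07 0;-0.6 0 0 -0.11 0;-0.6 0 0 -0.12 0;-0.6 0 0 -0.12 0",
)

```text
clock: 24.97
eef_pos: [675.8, 37.9, 305.5]
tcp_rot: [-3.141, 0.008, -3.038]
contact_force: [1.3, -0.0, -0.8]
opening: 0.33
```

```bash
python3 - <<'E'
from fit import *
f=snap("wrist","z_wrist",(150,100,430,340),2); s=r.sense(); print(s["eef_pos"],s["opening"])
plan(460.7,25.3,300,np.pi+.1)
E
```

```text
[674.84518678  37.86568719 302.76571197] 0.32668878316728545
shift [0.2143 0.0097 0.0019] twist 0.0012 rows>= 5.1 clock 25.02
```

View pics/z_wrist.png

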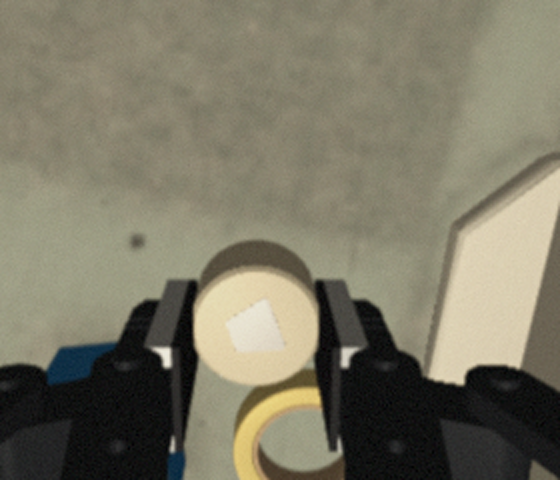

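Call:
apply_moves(
  motion="-0.6 0.03 0.002 0 0;-0.6 0.07 0.004 0 0;-0.6 0.11 0.006 0 0;-0.6 0.15 0.008 0 0;-0.6 0.19 0.0095 0 0;-0.6 0.214 0.0095 0 0;-0.6 0.214 0.0095 0 0;-0.6 0.214 0.0095 0 0;-0.6 0.214 0.0095 0.03 0;-0.6 0.214 0.0095 0.055 0;-0.6 0.214 0.0095 0.055 0;-0.6 0.214 0.0095 0.055 0;-0.6 0.214 0.0095 0.055 0",
)

```text
clock: 26.1
eef_pos: [461.4, 25.2, 245.5]
tcp_rot: [3.142, -0.0, -3.038]
contact_force: [-0.3, 0.2, 0.2]
opening: 0.328
```

```bash
python3 - <<'E'
from fit import *
f=snap("wrist","aa_wrist",(150,100,430,340),2.5); snap("side","aa_side",(190,160,440,390),3); s=r.sense(); print(s["eef_pos"])
E
```

```text
[461.46561283  25.13914644 246.19647164]
```

View pics/aa_wrist.png

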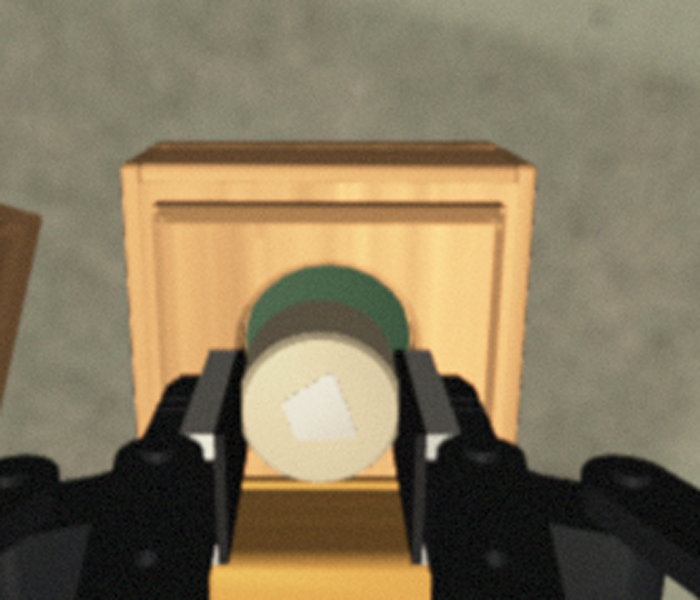

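View pics/aa_side.png

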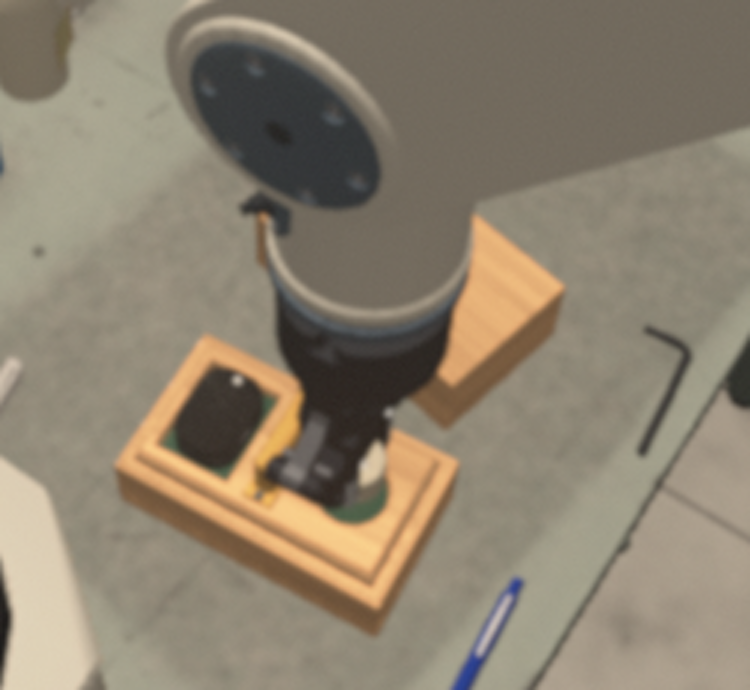

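```bash
python3 - <<'E'
from fit import *
f=dict(np.load("pics/aa_wrist.npz")); p=r.sense()["eef_pos"]
c=lambda u,v:[150+u/2.5,100+v/2.5]
w=ray(f,[c(328,263)],54); u=np.array([.995,.1,0]); print("well",w+19*u, "lr",ray(f,[c(244,330),c(411,330)],54))
pb=ray(f,[c(320,300)],p[2]-181.5); print("puck by bottom",pb+15*u)
pt=ray(f,[c(320,334),c(320,482)],p[2]-161.5); print("top",pt,pt.mean(0))
E
```

```text
well [[459.83271931  26.45053292  54.        ]] lr [[457.68610268   8.1898937   54.        ]
 [453.93819904  43.89606875  54.        ]]
puck by bottom [[460.63331775  24.85886529  64.69647164]]
top [[445.3086966   23.30935843  84.69647164]
 [474.08086506  26.32972467  84.69647164]] [459.69478083  24.81954155  84.69647164]
```

Call:
apply_moves(
  motion="-0.6 0 0.0015 0.004 0;-0.6 0 0.0015 0.008 0;-0.6 0 0.0015 0.012 0;-0.6 0 0.0015 0.015 0;-0.6 0 0.0015 0.016 0;-0.6 0 0.0015 0.016 0;-0.6 0 0.0015 0.016 0",
)

```text
clock: 26.78
eef_pos: [460.3, 26.6, 229.1]
tcp_rot: [3.142, -0.0, -3.038]
contact_force: [-0.6, 0.8, 0.5]
opening: 0.329
```

```bash
python3 - <<'E'
from fit import *
f=snap("wrist","ab_wrist",(150,100,430,340),2.5); s=r.sense(); print(s["eef_pos"],s["contact_force"])
E
```

```text
[460.38466551  26.57346797 229.18634299] [-0.15933389 -0.22292028  0.67224414]
```

View pics/ab_wrist.png

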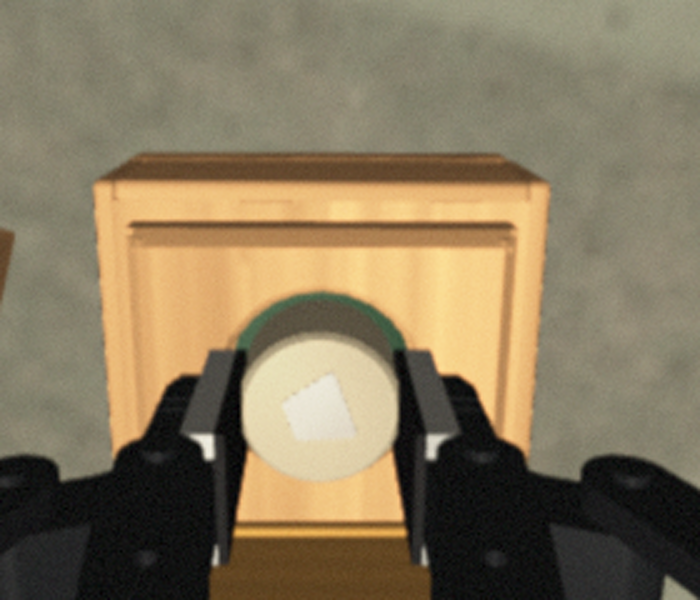

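Call:
apply_moves(
  motion="-0.6 0 0 0.0005 0;-0.3 0 0 0.0005 0;0 0 0 0.0005 0;0.2 0 0 0 0;0.2 0 0 -0.01 0;0.2 0 0 -0.05 0;0.2 0 0 -0.09 0;0.2 0 0 -0.11 0;0.2 0 0 -0.11 0",
)

```text
clock: 27.58
eef_pos: [461.9, 26.7, 344.4]
tcp_rot: [-3.141, 0.008, -3.038]
contact_force: [0.6, -0.4, 0.7]
opening: 0.602
```

```bash
python3 - <<'E'
from fit import *
f=snap("wrist","ac_wrist",(150,60,430,340),2.1); snap("side","ac_side",(190,160,440,390),3); s=r.sense(); print(s["eef_pos"],s["contact_force"])
g=dict(np.load("pics/ac_side.npz"))
q,i,_=fit(g,"lid",[516.5,-112.5,1.38]); print("lid",q,i)
plan(516.7,-112.6,380,1.38)
E
```

```text
[460.43297319  26.57006343 340.44143334] [0.29927328 0.39195982 0.11486986]
lid [ 516.40545433 -111.60308131    1.36549578] 0.8793753908850647
shift [-0.0416 -0.1443 -0.0394] twist 0.5938 rows>= 14.9 clock 27.68
```

View pics/ac_wrist.png

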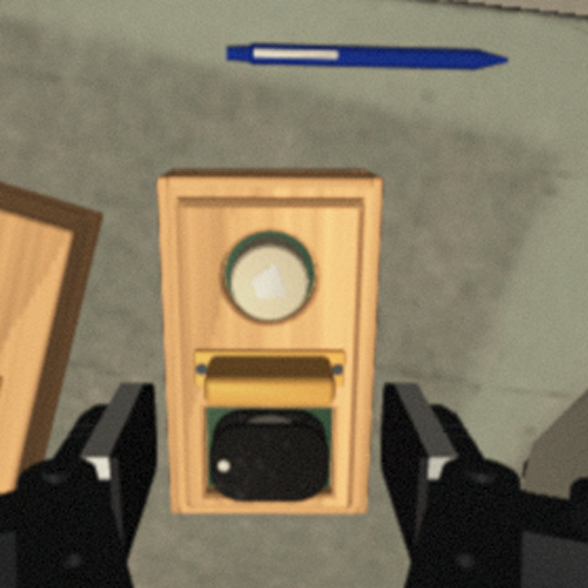

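View pics/ac_side.png

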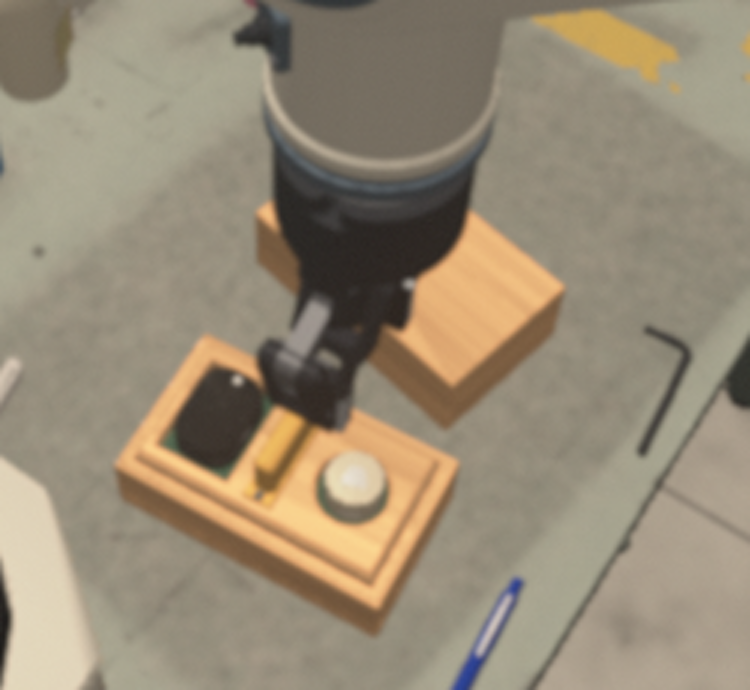

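Call:
apply_moves(
  motion="0.2 -0.04 -0.144 -0.04 0.594;0.2 -0.04 -0.144 -0.04 0.594;0.2 -0.04 -0.144 -0.04 0.594;0.2 -0.04 -0.144 -0.04 0.594;0.2 -0.04 -0.144 -0.04 0.594;0.2 -0.04 -0.144 -0.04 0.594;0.2 -0.04 -0.144 -0.04 0.594;0.2 -0.04 -0.144 -0.04 0.594;0.2 -0.04 -0.144 -0.04 0.594;0.2 -0.04 -0.144 -0.04 0.594;0.2 -0.04 -0.144 -0.04 0.594;0.2 -0.04 -0.144 -0.04 0.594;0.2 -0.04 -0.144 -0.04 0.594;0.2 -0.04 -0.144 -0.04 0.594;0.2 -0.04 -0.144 -0.04 0.594;0.2 -0.04 -0.144 -0.04 0.594;0.2 -0.04 -0.144 -0.04 0.594",
)

```text
clock: 29.1
eef_pos: [514.7, -112.4, 378.0]
tcp_rot: [-3.139, -0.0, 1.383]
contact_force: [1.3, 0.8, 0.4]
opening: 0.602
```

```bash
python3 - <<'E'
from fit import *
f=snap("wrist","ad_wrist"); s=r.sense(); print(s["eef_pos"],s["tcp_rot"])
q,i,_=fit(f,"lid",[516.7,-112.6,1.38]); print(q,i)
M["bar"]=box(50,12,55,80)
draw(f,[("lid",q,0),("bar",q,0)],"ad_d",(80,60,480,380),1.9)
plan(q[0],q[1],232,q[2])
E
```

```text
[ 514.79321121 -112.42398315  378.23684542] [-3.13979727e+00 -6.93604928e-05  1.38348525e+00]
[ 517.23597529 -112.61197096    1.37691507] 0.9869725616785797
shift [0.0003 0.0027 0.1462] twist 0.0021 rows>= 3.5 clock 29.15
```

View pics/ad_d.png

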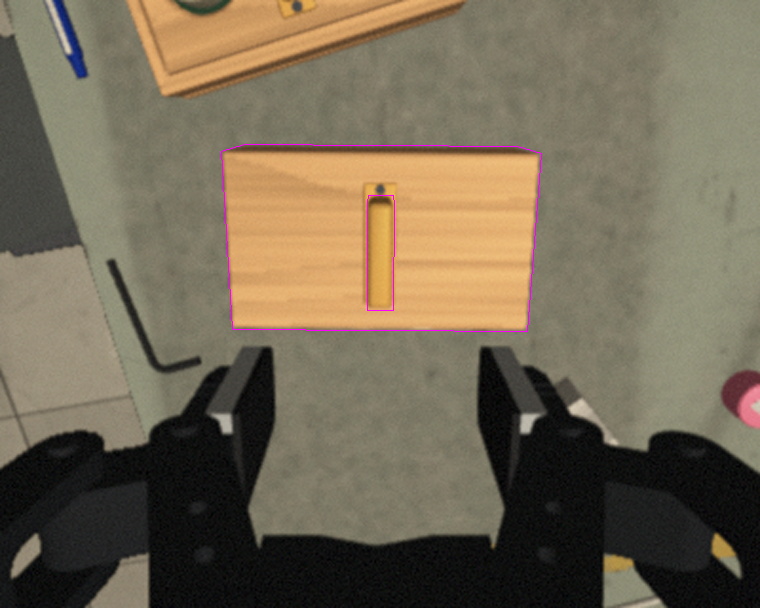

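Call:
apply_moves(
  motion="0.2 0.0003 0.0025 0.04 0.002;0.2 0.0003 0.0025 0.08 0.002;0.2 0.0003 0.0025 0.12 0.002;0.2 0.0003 0.0025 0.14 0.002;0.2 0.0003 0.0025 0.146 0.002;0.2 0.0003 0.0025 0.146 0.002;-0.4 0.0003 0.0025 0.146 0.002;-0.8 0.0003 0.0025 0.146 0.002;-1 0.0003 0.0025 0.146 0.002;-1 0.0003 0.0025 0.146 0.002;-1 0.0003 0.0025 0.146 0.002;-1 0.0003 0.0025 0.146 0.002;-1 0.0003 0.0025 0.146 0.002;-1 0.0003 0.0025 0.146 0.002",
  squeeze=80,
)

```text
clock: 30.32
eef_pos: [518.1, -112.8, 235.0]
tcp_rot: [3.139, 0.0, 1.373]
contact_force: [-2.1, -0.5, 7.7]
opening: 0.119
```

Call:
apply_moves(
  motion="-1 0 0 -0.01 0;-1 0 0 -0.03 0;-1 0 0 -0.06 0;-1 0 0 -0.09 0;-1 0 0 -0.12 0;-1 0 0 -0.13 0;-1 0 0 -0.13 0;-1 0 0 -0.13 0;-1 0 0 -0.13 0",
)

```text
clock: 31.07
eef_pos: [516.8, -112.5, 361.7]
tcp_rot: [-3.139, -0.0, 1.373]
contact_force: [-0.6, -1.1, -4.2]
opening: 0.118
```

```bash
python3 - <<'E'
from fit import *
f=snap("wrist","ae_wrist",(80,60,480,380),1.9); snap("side","ae_side",(180,60,480,390),2); s=r.sense(); print(s["eef_pos"],s["tcp_rot"],s["contact_force"],s["wrist_torque"])
plan(498.5,29.1,s["eef_pos"][2],1.671)
E
```

```text
[ 516.92243377 -112.52453114  361.3150399 ] [-3.13828350e+00 -4.32640963e-05  1.37308959e+00] [-0.63873088  0.42707845 -4.86856125] [-0.0360695  -0.00418091  0.07422265]
shift [ 0.1352 -0.0459  0.0002] twist -0.0948 rows>= 3.4 clock 31.17
```

View pics/ae_wrist.png

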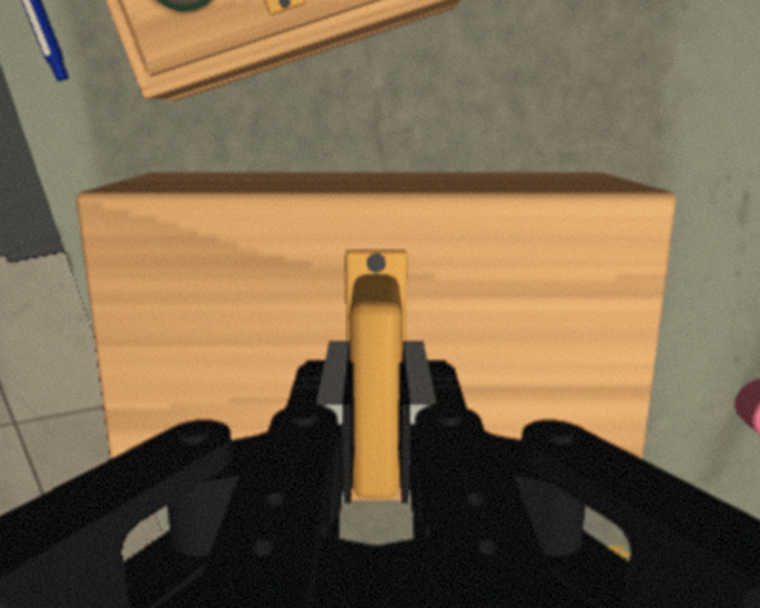

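View pics/ae_side.png

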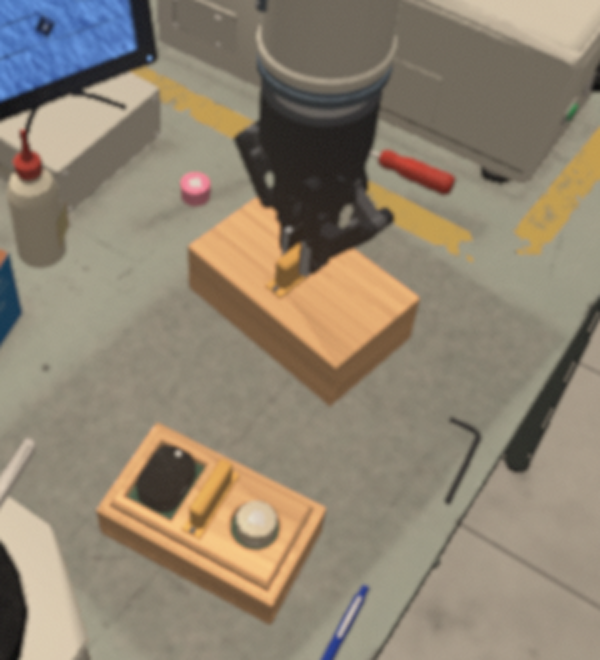

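Call:
apply_moves(
  motion="-1 0.02 -0.007 0 0;-1 0.05 -0.017 0 -0.02;-1 0.08 -0.027 0 -0.04;-1 0.11 -0.037 0 -0.06;-1 0.1355 -0.0465 0 -0.08;-1 0.1355 -0.0465 0 -0.095;-1 0.1355 -0.0465 0 -0.095;-1 0.1355 -0.0465 0 -0.095;-1 0.1355 -0.0465 0.015 -0.095;-1 0.1355 -0.0465 0.025 -0.095;-1 0.1355 -0.0465 0.025 -0.095;-1 0.1355 -0.0465 0.025 -0.095;-1 0.1355 -0.0465 0.025 -0.095",
)

```text
clock: 32.25
eef_pos: [498.8, 28.9, 338.2]
tcp_rot: [-3.141, 0.0, 1.67]
contact_force: [0.1, -0.9, -3.6]
opening: 0.118
```

```bash
python3 - <<'E'
from fit import *
f=snap("wrist","af_wrist",(80,60,480,380),1.9); g=snap("side","af_side"); h=snap("scene","af_scene"); s=r.sense(); p=s["eef_pos"]; print(p,s["tcp_rot"],s["contact_force"])
z=p[2]-235; L=[("tray",[498.4,29.1,1.671],14),("lid",[p[0],p[1],s["tcp_rot"][2]],z)]
draw(g,L,"af_d",(180,100,460,390),2)
draw(h,L,"af_d2",(210,180,400,340),4)
E
```

```text
[498.87468354  29.15416319 338.68335292] [3.14073903e+00 5.59917412e-05 1.67102071e+00] [ 0.29189085  0.04607029 -3.73524283]
```

View pics/af_wrist.png

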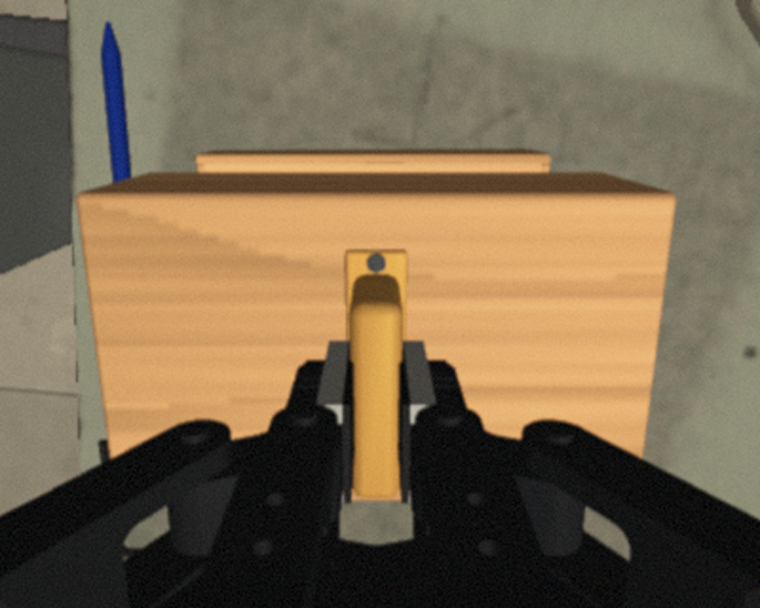

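View pics/af_d.png

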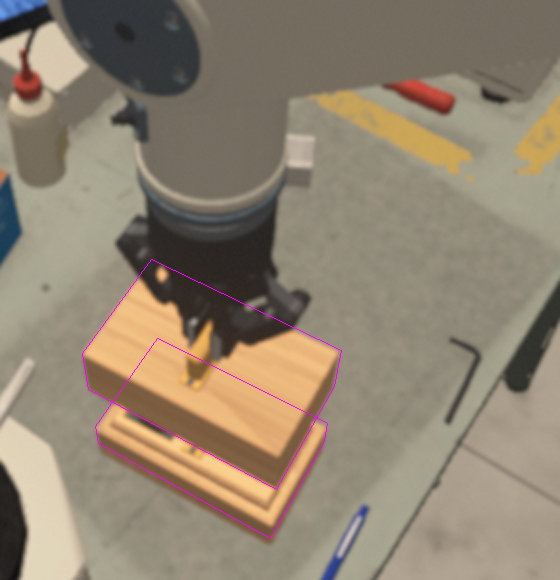

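View pics/af_d2.png

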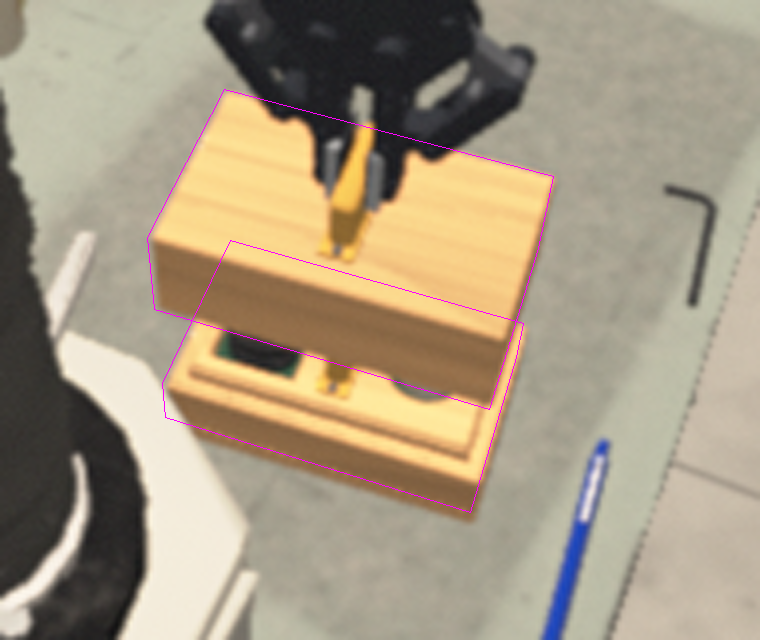

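```bash
python3 - <<'E'
from fit import *
f=dict(np.load("pics/af_wrist.npz")); p=r.sense()["eef_pos"]
im=cv2.resize(f["img"][130:180,170:390,::-1],None,fx=3.5,fy=3.5,interpolation=cv2.INTER_CUBIC); cv2.imwrite("pics/af_c.png",im)
c=lambda u,v:[80+u/1.9,60+v/1.9]
n=np.array([np.cos(1.671),np.sin(1.671),0])
for v in (ray(f,[c(197,155),c(550,154)],44),ray(f,[c(78,195),c(676,195)],p[2]-235+52),ray(f,[c(150,173),c(606,173)],p[2]-235)): print((v.mean(0)-45.5*n)[:2], np.linalg.norm(v[0]-v[1]),np.arctan2(*(v[1]-v[0])[[1,0]]))
E
```

```text
[498.79970713  29.73674871] 151.73883382161696 0.10265878568870637
[500.1536337   28.13531117] 150.46372835546805 0.0998368054314056
[500.6344949   28.24984167] 152.72571028796483 0.09985500161819906
```

View pics/af_c.png

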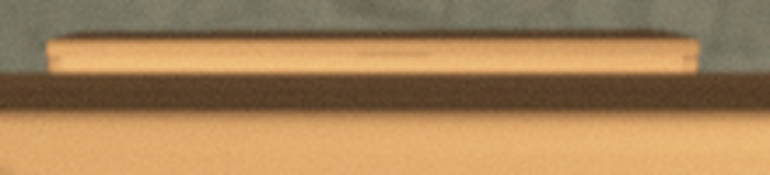

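Call:
apply_moves(
  motion="-1 0.0017 -0.0014 0.005 0;-1 0.0017 -0.0014 0.015 0;-1 0.0017 -0.0014 0.027 0;-1 0.0017 -0.0014 0.039 0;-1 0.0017 -0.0014 0.045 0;-1 0.0017 -0.0014 0.045 0;-1 0.0017 -0.0014 0.045 0;-1 0.0017 -0.0014 0.045 0",
)

```text
clock: 33.07
eef_pos: [497.3, 30.9, 293.5]
tcp_rot: [3.141, 0.0, 1.672]
contact_force: [0.7, 0.5, -2.8]
opening: 0.119
```

```bash
python3 - <<'E'
from fit import *
f=snap("wrist","ag_wrist",(80,60,480,380),1.9); g=snap("side","ag_side"); h=snap("scene","ag_scene"); s=r.sense(); p=s["eef_pos"]; print(p,s["tcp_rot"],s["contact_force"])
im=cv2.resize(f["img"][130:180,130:430,::-1],None,fx=2.6,fy=4,interpolation=cv2.INTER_CUBIC); cv2.imwrite("pics/ag_c.png",im)
draw(g,[],"ag_d",(190,160,430,390),3)
E
```

```text
[497.31484573  30.86969569 293.74874943] [3.14045935e+00 6.22035473e-05 1.67147292e+00] [-0.43618186  0.06163545 -3.64379469]
```

View pics/ag_c.png

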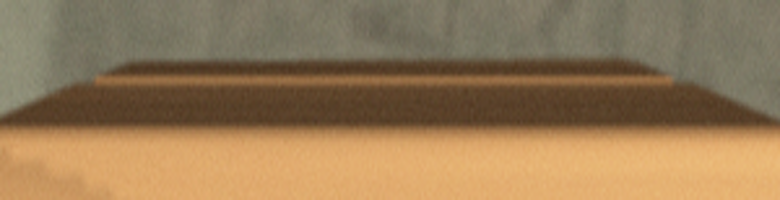

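View pics/ag_d.png

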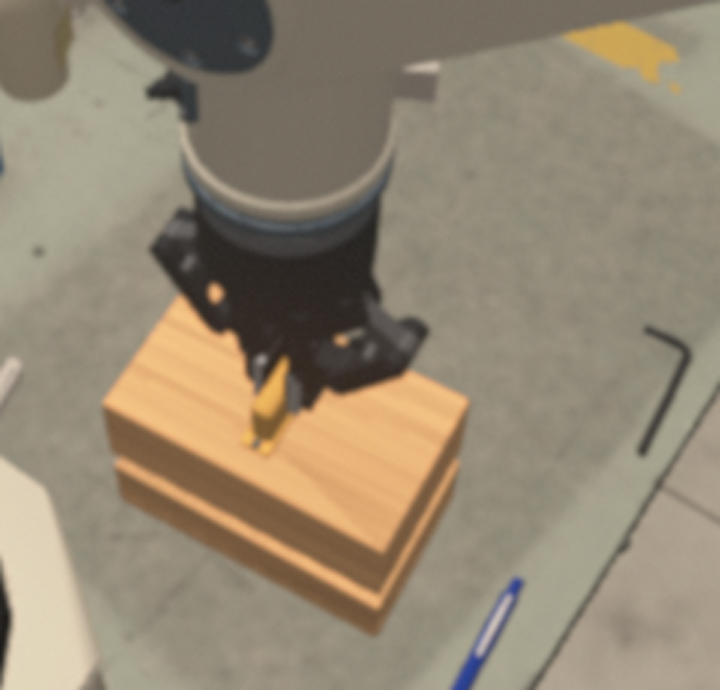

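```bash
python3 - <<'E'
from fit import *
f=dict(np.load("pics/ag_wrist.npz")); p=r.sense()["eef_pos"]
c=lambda u,v:[130+u/2.6,130+v/4]
n=np.array([np.cos(1.671),np.sin(1.671),0])
for v in (ray(f,[c(96,75.5),c(672,75.5)],44),ray(f,[c(75,83),c(693,83)],p[2]-235)): print((v.mean(0)-45.5*n)[:2], np.linalg.norm(v[0]-v[1]))
E
```

```text
[498.54573264  30.12823898] 151.08150241755095
[498.49751813  30.38154636] 151.37193890608745
```

Call:
apply_moves(
  motion="-1 0 0 0.003 0;-1 0 0 0.006 0;-1 0 0 0.009 0;-1 0 0 0.011 0;-1 0 0 0.013 0;-1 0 0 0.013 0",
)

```text
clock: 33.72
eef_pos: [496.9, 30.9, 279.7]
tcp_rot: [-3.141, -0.0, 1.671]
contact_force: [-0.3, -0.5, -3.7]
opening: 0.118
```

Call:
apply_moves(
  motion="-1 0 0 0.001 0;-1 0 0 0.002 0;-1 0 0 0.003 0;-1 0 0 0.003 0",
)

```text
clock: 34.05
eef_pos: [497.1, 30.8, 278.9]
tcp_rot: [3.142, -0.0, 1.671]
contact_force: [-8.6, -0.8, 21.7]
opening: 0.117
```

Call:
apply_moves(
  motion="-1 0 0 -0.001 0;-0.5 0 0 -0.002 0;-0.2 0 0 -0.002 0;0.2 0 0 -0.002 0;0.2 0 0 -0.002 0;0.2 0 0 -0.02 0;0.2 0 0 -0.05 0;0.2 0 0 -0.09 0;0.2 0 0 -0.12 0;0.2 0 0 -0.12 0;0.2 0 0 -0.12 0;0.2 0 0 -0.12 0",
)

```text
clock: 35.05
eef_pos: [496.7, 30.9, 396.7]
tcp_rot: [-3.141, -0.0, 1.671]
contact_force: [-0.6, -0.1, -0.6]
opening: 0.597
```

```bash
python3 - <<'E'
from fit import *
f=snap("wrist","ah_wrist"); g=snap("side","ah_side"); s=r.sense(); print(s["eef_pos"],s["contact_force"],s["opening"])
M["stack"]=box(91,154,0,96)
q,i,_=fit(f,"stack",[498.4,29.5,1.671]); print(q,i); q2,i2,_=fit(g,"stack",[498.4,29.1,1.671]); print(q2,i2)
draw(f,[("lid",[498.4,29.3,1.671],44)],"ah_d",(80,30,480,330),2)
draw(g,[("base",[498.4,29.1,1.671],0),("lid",[498.4,29.1,1.671],44)],"ah_d2",(170,130,450,390),2.8)
for d in spotter.place_of("oil_bottle","side"): print(d)
E
```

```text
[496.54878657  30.82575318 395.78147651] [-0.38241276 -0.320192    1.360566  ] 0.6023202408081294
[498.52839988  31.06278131   1.68130028] 0.9708303082304799
[497.38434374  30.58343282   1.67902626] 0.9676353934828511
{'point': [798.7, -114.1, -2.6], 'conf': 0.88}
```

View pics/ah_d.png

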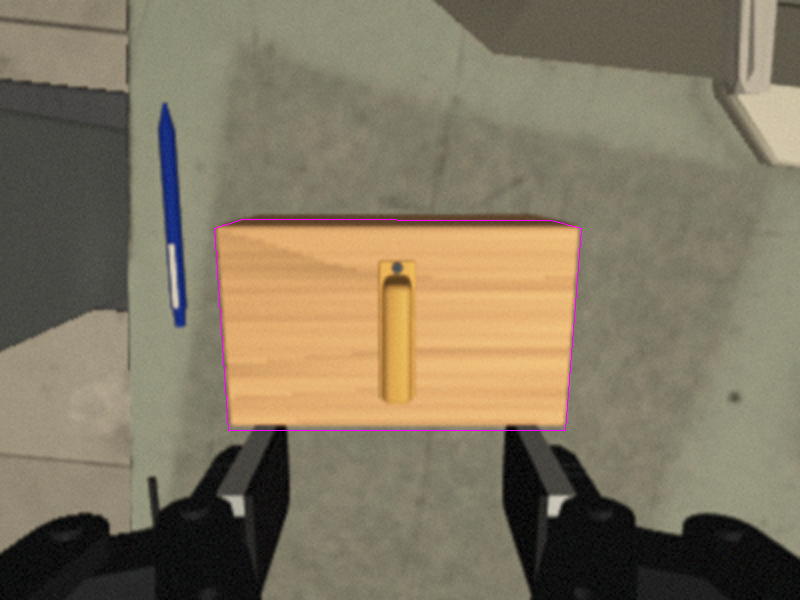

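View pics/ah_d2.png

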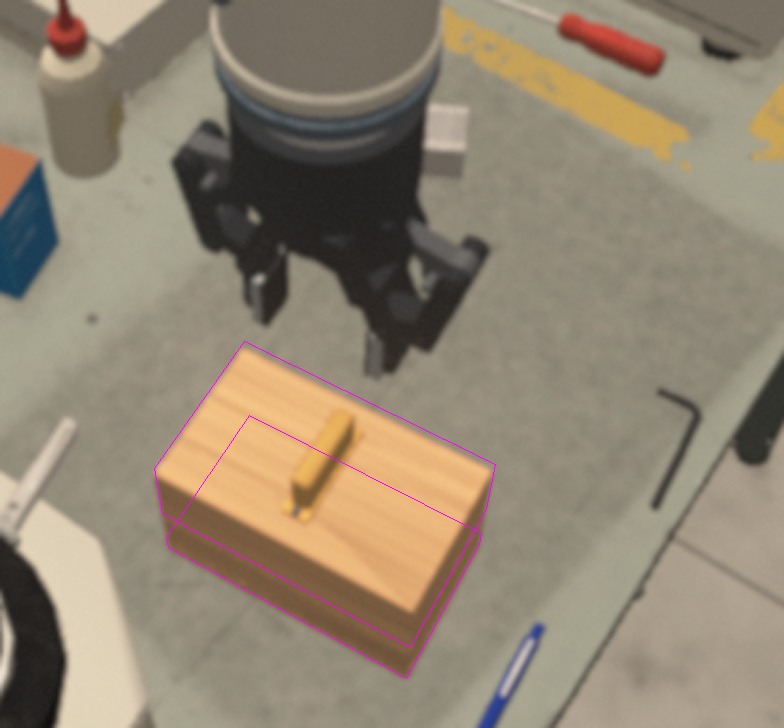

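```bash
python3 - <<'E'
from rig import r
print(r.sign_off(), r.sense()["clock"])
E
```

```text
the job is handed in; nothing more can be done
the job is handed in; nothing more can be done
```

The check kit is packed and the job is handed in, with the clock at about 35 s of the 141 s allowed. I did it in the order asked:

1. **Blocks:** I laid the square block and then the round block in their own wells.
2. **Tray:** I set it over them, and it stopped on contact with its underside at about z = 14 mm.
3. **Puck:** I stood the cream puck in the tray's round well. The pink look-alike was left alone.
4. **Lid:** I lowered it until contact with its underside at about z = 44 mm, the fully closed height.

**Last checks:**
- **Lid:** The wrist and side pictures show it flat, square and flush on the tray, with the gripper open and clear of it.
- **Forces:** The highest force I read was about 23 N, when pressing the lid down. I read it only at the end of each move.
- **Oil bottle:** It was found at (799, -114), within about 3 mm of its first positions.
- **Disagreements:** The fits of the closed stack from the two cameras differed by about 1 mm. Both put it 1–2 mm further in y than the earlier base fit. Two automatic fits of the seated tray, from the side and scene cameras, came out 6–13 mm off with poor overlap. I set them aside because the wrist fit and the side-picture overlay agreed with the tray being seated.

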